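# Load the blood-spot card dryer and start it

### The job

Dry the fresh blood-spot cards: draw the dryer's tray right out, then slide every card off the rimmed board on to it, pressing only on the label half, never lifting, so that they lie flat and square, side by side across the tray. Push the tray fully home and open the vent slide on the roof all the way. Once the tray is home, turn the dial clockwise to its stop, and leave the things round about where they are.

Things in the scene. Friction and masses are not known exactly. Their poses are not given: they have to be found in the camera images.
- dryer: Low white card dryer, fixed: housing 128 deep x 226 wide x 60 high, front slot 30 high. Origin on the worktop under the middle of the front face; x into the housing, y left, z up. A metal apron, 4 mm high, runs 132 mm out in front; guides on it lead the tray along x. Tray wholly out, against the front stop: its origin at x = -0.073; home, against the back: x = +0.065.
- tray: Loose aluminium tray, 0.22 kg, pan 106 (x) x 200 (y), axes as the dryer's, on the apron's level. Origin: middle of the pan's underside. Floor 3 mm thick; front, rear and right (-y) walls 3 mm thick, 9.5 mm high; left (+y) side open, without a lip. Inside 100 x 197: room for four cards side by side along y. Starts in the dryer, not always quite home.
- tray_fin (a point): Grip point of the tray's black upright fin: 36 long (x) x 14 thick (y) x 28 high. It lies 108 mm in front of the tray's origin, 22 mm above the tray's underside and 12.5 mm below the fin's top. With the tray home it is 43 mm in front of the housing.
- board: Grey board, fixed, 246 (x) x 215 (y), at the apron's left. Origin: middle of its underside; axes as the dryer's. Cards lie on its top, 8 mm above the worktop; the tray's floor on the apron is 1 mm lower, 15 mm away, a guide rail (7.5 mm high) between. Rim 5 mm wide and high, missing on the right (-y) from the front corner to x = +12 mm (there cards slide to the drawn-out tray), 30 mm wide behind.
- dial (a joint): Switch dial on the right of the roof: 0 = off, turns clockwise seen from above to its stop at 1.4 rad (on); starts at 0 to 0.25; stays where it is left, turns easily (0.03 N m).
- dial_grip (a point): Grip point of the black dial, on its upright axis: a bar 40 long x 14 thick x 32 high, its top 7 mm above this point; at dial 0 the bar runs along the dryer's x and turns with the dial. Under it a disc of 42 mm.
- vent (a joint): Vent slide on the roof: 0 = shut over the vent slots, 0.055 m = fully open; slides to the dryer's left (+y), friction 1.5 N, stays; starts at 0 to 0.006.
- vent_tab (a point): Grip point of the vent slide's grey upright tab: 11 thick (x) x 30 (y) x 16 high; its top is 6 mm above this point, its plate 10 mm below.
- card_1: Blood-spot card in a stiff holder, 88 (x) x 44 (y) x 3 mm, 20 g, loose; may be absent (None). Origin: middle of its underside; -x half: label with printed lines; +x half: four dark spots; z up. Starts on the board, label half towards the robot, turned up to 0.26 rad against the board. Slides easily (friction 0.2) under fingertips pressed on it with 3 to 10 N.
- card_2: Blood-spot card in a stiff holder, 88 (x) x 44 (y) x 3 mm, 20 g, loose; may be absent (None). Origin: middle of its underside; -x half: label with printed lines; +x half: four dark spots; z up. Starts on the board, label half towards the robot, turned up to 0.26 rad against the board. Slides easily (friction 0.2) under fingertips pressed on it with 3 to 10 N.
- card_3: Blood-spot card in a stiff holder, 88 (x) x 44 (y) x 3 mm, 20 g, loose; may be absent (None). Origin: middle of its underside; -x half: label with printed lines; +x half: four dark spots; z up. Starts on the board, label half towards the robot, turned up to 0.26 rad against the board. Slides easily (friction 0.2) under fingertips pressed on it with 3 to 10 N.
- card_4: Blood-spot card in a stiff holder, 88 (x) x 44 (y) x 3 mm, 20 g, loose; may be absent (None). Origin: middle of its underside; -x half: label with printed lines; +x half: four dark spots; z up. Starts on the board, label half towards the robot, turned up to 0.26 rad against the board. Slides easily (friction 0.2) under fingertips pressed on it with 3 to 10 N.
- scissors: Scissors, 87 x 199 x 9, lying flat near the front edge, left (mm). Bystander: leave it where it is. Origin: middle of its underside.
- ball_pen: Ball pen, 12 x 145 x 9, lying near the front edge (mm). Bystander: leave it where it is. Origin: middle of its underside.
- lab_timer: Flat timer, 58 x 66 x 17, near the front edge, right (mm). Bystander: leave it where it is. Origin: middle of its underside.
- strip_vial: Tall strip vial, 51 dia x 137, standing behind the dryer (mm). Bystander: leave it where it is. Origin: middle of its underside.
- lancet_box: Small carton, 55 x 86 x 48, behind the dryer (mm). Bystander: leave it where it is. Origin: middle of its underside.
- specimen_cup_a: Specimen cup with lid, 62 dia x 72, at the left edge (mm). Bystander: leave it where it is. Origin: middle of its underside.
- thermometer: Thermometer, 19 x 123 x 11, lying at the left edge (mm). Bystander: leave it where it is. Origin: middle of its underside.

How it is judged:
By the outcome, as a careful person would: the job done as asked, in the order asked, and still so for the second after the job is handed in, with the robot touching nothing.
Of card_1, card_2, card_3, card_4 only 2 to 4 are there at a start; the rules pass over those that are not, and their reading is None.
At some moment in a run one of card_1, card_2, card_3, card_4 may be knocked a few centimetres aside while the robot is not near it.
Once in a run the grip may slacken for a moment while it holds something.
It also fails if it takes over 210 s, if anything falls off the work surface, if the arm or the gripper's body presses on something with over 40 N, if the wrist force passes 120 N, or if a joint passes its speed limit or range.

### The arm

A 6-joint arm with a two-finger parallel gripper is mounted at the origin on a cart in front of the work surface, level with it; the furniture and walls round the work are solid. World frame = base frame: x ahead of the robot, y to its left, z up, the work surface at z = 0. Lengths are in m, angles in rad, forces in N, time in s.
With the tool pointing down it reaches from about 0.35 to 0.85 m from the base axis. Payload 8.1 kg.
Tool frame: the origin (TCP) lies midway between the tips of the shut fingers; the grasp point (between the pads) lies 19 mm behind it; z points along the fingers, y is the direction in which the jaws open and shut (so a half turn about z gives the same grasp; the last joint's range is limited). The gripper opens to 93 mm and grips with 3 to 60 N. Pads are 15 mm wide; open, the fingers measure 128 mm over their backs; the gripper's body (75 mm by 188 mm) begins 65 mm behind the grasp point.
Start: joints at [-1.362, 0.13, 1.488, -0, 1.523, -0.085], TCP at [0.174, -0.574, 0.219] pointing down, gripper open.
Joint ranges: [-2.96, 2.96], [-0.89, 2.26], [0.02, 2.5], [-1.34, 4.48], [0, 2.73], [-2.66, 2.66]. Speed limits (rad/s): [2.39, 2.39, 2.79, 3.14, 3.14, 3.14].

### API

Orientations are given as a unit quaternion [x, y, z, w].
In Python, from bench import r, read_camera, camera_params, workorder gives the robot as it stands.
- The arm moves only by the tool carry_out, never from a script. Its argument "plan" is a list of rows, each a list of 3 entries, a list of its own where there are three numbers: the shift along the tool's x, y, z in mm, then the turn about the tool's z in degrees, then the finger opening in mm, from 0 to 93. In form: [[[x, y, z], twist, fingers], ...]. A call has 1 to 20 rows; each row is the pose to reach, as a shift and turn from the pose commanded when the call began, along the tool's axes at that moment; what a row does not reach only later rows make up. A row lasts 1/10 s, in which the tool goes at most 50 mm and 8.59 degrees, less where a joint would pass 70% of its speed; a pose out of reach is approached as far as the arm can. A call with a gripper value outside its range is refused whole. The fingers move at their own pace and stop on an object; "grip_force" is the grip in N (left out, the last holds). Time passes only in rows, so rows that repeat a pose let the fingers close. It gives the time, the measured TCP pose, the force and the opening at its end, in the units of the state.
- r.sense(): the state, without advancing time (a new reading comes with each control period).
- read_camera(name): name is "side" or "top"; returns the picture (420x560x3 uint8, red, green, blue); there is no depth.
- camera_params(name): a dict with "vfov" (degrees; the focal length in pixels is half the picture's height over the tangent of half this angle, whatever the lens; pixels are square), "cx", "cy" (the principal point, pixels), "dist_coeffs" ([k1, k2, p1, p2, k3] as OpenCV has them; the pictures are not rectified), "world_from_camera" (4x4, takes a point from camera to world coordinates). Camera axes: x right, y down, z forward; pixel columns grow to the right and rows downward; lengths in m; the calibration is good to about 2 mm. A picture is of the moment at which its call begins. camera_params takes no time and is no camera call.
- workorder.finish_job(): hands the job in, once; it reports no verdict.
The state is a dict: "t": time; "joint_pos": joint angles; "qd": joint speeds; "joint_torque": joint torques, N m; "position": TCP position; "ee_rot": TCP orientation; "contact_force": force on the tool from outside, world axes, zero at the start; "wrist_torque": the same for the moment, N m; "opening": opening from 0.0 (shut) to 1.0 (fully open).
Only numpy, scipy, OpenCV 4.12 (cv2) and the standard library are available. Lean on these libraries where they do the work, as an engineer would, in place of code of your own. Each camera call takes 0.05 s, during which the arm holds its last target.

## Working session

There is one attempt and no reset: what is moved stays moved. The work goes in short steps, Python scripts to look and compute and a tool call to move; the robot and the scene stay as the last step left them, time stands still between calls to the robot, and variables do not carry over. Pictures are saved under pics/ and viewed, and the job is handed in when it is done.

Besides the shell and the picture viewer there is one more tool, called after "Request:" as a command line: name --argument value ..., lists and objects as JSON in quotes. carry_out: Moves the arm, as the interface text tells. Its arguments: {"type":"object","properties":{"plan":{"type":"array"},"grip_force":{"type":"number"}},"required":["plan"]}

```bash
ls; mkdir -p pics
python3 - <<'E'
from bench import r, read_camera, camera_params
import cv2
for n in("top","side"):
    im=read_camera(n); cv2.imwrite(f"pics/{n}0.png",im[:,:,::-1]); print(camera_params(n))
print(r.sense())
E
```

```text
pics
{'vfov': 56.75263296164971, 'cx': 274.5984832282182, 'cy': 205.9979817336893, 'dist_coeffs': array([-0.09010416,  0.        ,  0.        ,  0.        ,  0.        ]), 'world_from_camera': array([[-8.51486388e-04, -9.91604976e-01,  1.29301380e-01,
         4.61940447e-01],
       [-9.99932072e-01,  2.34733171e-03,  1.14167169e-02,
         1.78357315e-02],
       [-1.16243865e-02, -1.29282876e-01, -9.91539617e-01,
         9.98472999e-01],
       [ 0.00000000e+00,  0.00000000e+00,  0.00000000e+00,
         1.00000000e+00]])}
{'vfov': 55.63823737088828, 'cx': 280.08138097734644, 'cy': 206.5742340479921, 'dist_coeffs': array([-0.02353188,  0.        ,  0.        ,  0.        ,  0.        ]), 'world_from_camera': array([[ 0.99874976,  0.03567964, -0.03501271,  0.59764455],
       [ 0.04633321, -0.39778657,  0.91630731, -1.07162899],
       [ 0.01876593, -0.91678395, -0.39894239,  0.57267675],
       [ 0.        ,  0.        ,  0.        ,  1.        ]])}
{'t': 0.1, 'joint_pos': array([-1.36240299e+00,  1.31075068e-01,  1.48915903e+00, -7.13467079e-06,
        1.52297814e+00, -8.53958549e-02]), 'qd': array([ 0.00114318, -0.00198031, -0.00382468, -0.00121065, -0.00037885,
       -0.00162405]), 'joint_torque': array([ 1.92603453e-03, -5.61342108e+01, -4.93097270e+01,  7.71171483e-02,
        2.91712809e-02, -4.33390812e-05]), 'position': array([ 0.17366603, -0.57379463,  0.21770488]), 'ee_rot': array([ 9.89230025e-01,  1.46367009e-01, -5.33260768e-05, -8.08040357e-04]), 'contact_force': array([ 0.56313347, -0.0750771 , -0.61671708]), 'wrist_torque': array([-0.05641417,  0.02698406,  0.01286884]), 'opening': 1.0014499929026806}
```

View pics/top0.png

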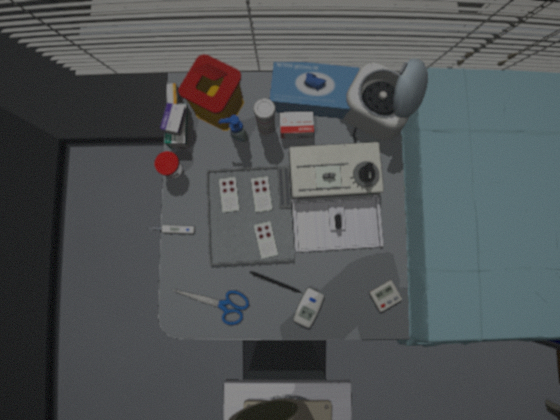

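View pics/side0.png

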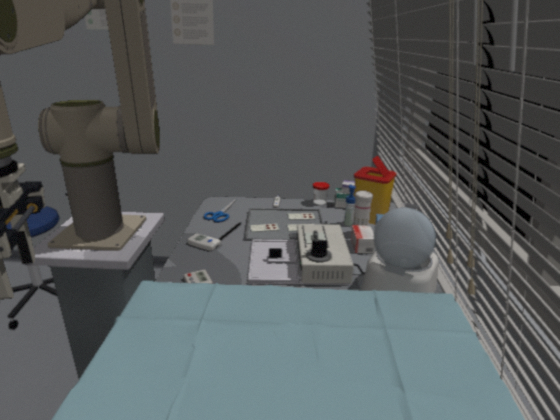

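The top view shows three cards at about (229,195), (261,194) and (265,239), the board around (250,217), the dryer at (335,170) and the tray fin near (338,221). I'll enlarge it to measure.

```bash
cat > h.py <<'E'
import numpy as np, cv2
from bench import r, read_camera, camera_params
def K(n):
    p=camera_params(n); f=210/np.tan(np.radians(p['vfov']/2))
    return np.array([[f,0,p['cx']],[0,f,p['cy']],[0,0,1.]]),np.array(p['dist_coeffs']),np.array(p['world_from_camera'])
def ray(n,uv):
    k,d,T=K(n); q=cv2.undistortPoints(np.array(uv,float).reshape(-1,1,2),k,d).reshape(-1,2)
    v=np.c_[q,np.ones(len(q))]@T[:3,:3].T
    return T[:3,3],v
def onz(n,uv,z):
    o,v=ray(n,uv); return o+v*((z-o[2])/v[:,2])[:,None]
def proj(n,P):
    k,d,T=K(n); M=np.linalg.inv(T); rv,_=cv2.Rodrigues(M[:3,:3])
    return cv2.projectPoints(np.array(P,float).reshape(-1,1,3),rv,M[:3,3],k,d)[0].reshape(-1,2)
def crop(n,im,x0,y0,w,h,s,fn,grid=True):
    c=cv2.resize(im[y0:y0+h,x0:x0+w],None,fx=s,fy=s,interpolation=cv2.INTER_CUBIC)[:,:,::-1].astype(float)
    c=np.clip(c*1.3,0,255).astype(np.uint8).copy()
    if grid:
        for i in range(0,w,20):
            cv2.putText(c,str(x0+i),(i*s,9),0,.33,(0,255,255),1); cv2.line(c,(i*s,10),(i*s,15),(0,255,255),1)
        for i in range(0,h,20):
            cv2.putText(c,str(y0+i),(0,i*s+4),0,.33,(0,255,255),1)
    cv2.imwrite(fn,c)
E
python3 - <<'E'
from h import *
im=read_camera("top"); np.save('top0.npy',im)
crop("top",im,200,130,195,145,4,"pics/topc.png")
im=read_camera("side"); np.save('side0.npy',im)
crop("side",im,230,195,130,100,6,"pics/sidec.png")
E
```

```text
(no output)
```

View pics/topc.png

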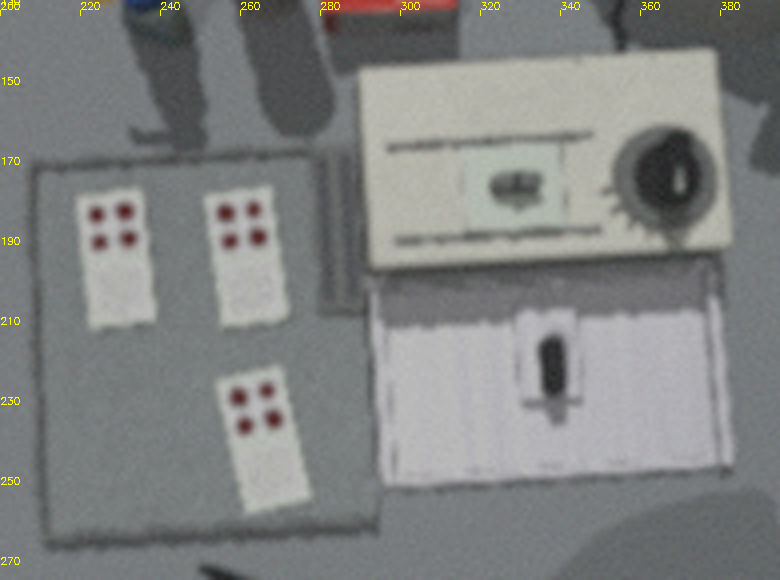

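View pics/sidec.png

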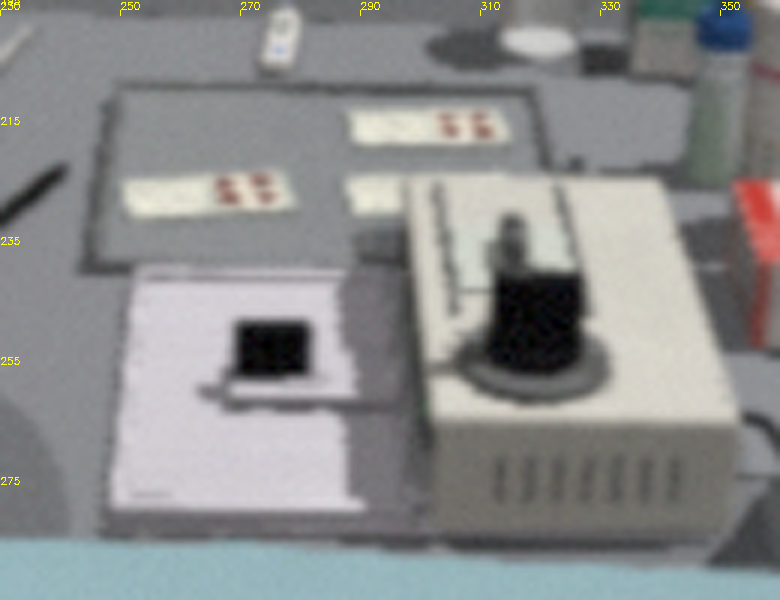

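Run:
```python
from h import *
roof=np.array([[358,68],[715,48],[731,246],[370,270]])/4+[200,130]
R=onz("top",roof,0.06); print("roof BL-back,BR-back,front-right,front-left",R.round(4))
print([np.linalg.norm(R[i]-R[(i+1)%4]).round(4) for i in range(4)])
# side: roof corners front-left? visible
rs=np.array([[410,178],[658,178],[740,420],[438,422]])/6+[230,195]
S=onz("side",rs,0.06); print("side",S.round(4))
board=np.array([[35,168],[375,533],[44,548]])/4+[200,130]
print("board",onz("top",board,0.013).round(4))
ap=np.array([[370,285],[388,488],[733,470]])/4+[200,130]; print("apron", onz("top",ap,0.004).round(4))
# cards: white-ish mask on board region
im=np.load('top0.npy')
roi=np.zeros(im.shape[:2],np.uint8); roi[174:262,214:281]=1
g=im.min(2); big=cv2.resize(im,None,fx=4,fy=4,interpolation=cv2.INTER_CUBIC)
hsv=big.max(2).astype(int)
print(im[205,225],im[215,240],im[250,266],im[220,320])
m=((big.max(2)>155)&(cv2.resize(roi,None,fx=4,fy=4)>0)).astype(np.uint8)
m=cv2.morphologyEx(m,cv2.MORPH_CLOSE,np.ones((21,21)))
cs,_=cv2.findContours(m,0,2)
for c in cs:
    if cv2.contourArea(c)<2000: continue
    b=cv2.boxPoints(cv2.minAreaRect(c)); w=onz("top",(b+.5)/4-.5,0.011)
    e=[w[1]-w[0],w[2]-w[1]]; l=max(e,key=np.linalg.norm); s=min(e,key=np.linalg.norm)
    if l[0]<0:l=-l
    print(w.mean(0).round(4),np.degrees(np.arctan2(l[1],l[0])).round(1),np.linalg.norm(l).round(4),np.linalg.norm(s).round(4))
```

```text
roof BL-back,BR-back,front-right,front-left [[ 0.7323 -0.0086  0.06  ]
 [ 0.7453 -0.2322  0.06  ]
 [ 0.6196 -0.237   0.06  ]
 [ 0.6051 -0.0151  0.06  ]]
[np.float64(0.224), np.float64(0.1257), np.float64(0.2224), np.float64(0.1273)]
side [[ 0.6121 -0.022   0.06  ]
 [ 0.7337 -0.0117  0.06  ]
 [ 0.7468 -0.234   0.06  ]
 [ 0.6244 -0.2447  0.06  ]]
board [[ 0.68    0.2003  0.013 ]
 [ 0.4453 -0.0188  0.013 ]
 [ 0.4357  0.1897  0.013 ]]
apron [[ 0.6039 -0.017   0.004 ]
 [ 0.4735 -0.0276  0.004 ]
 [ 0.484  -0.2484  0.004 ]]
[138 138 136] [91 94 94] [136 136 133] [141 140 142]
```

```bash
cat >> h.py <<'E'
def cards(im,roi=(174,262,214,281),z=0.011,th=116,verbose=True,k=25):
    ro=np.zeros(im.shape[:2],np.uint8); ro[roi[0]:roi[1],roi[2]:roi[3]]=1
    big=cv2.resize(im,None,fx=4,fy=4,interpolation=cv2.INTER_CUBIC)
    m=((big.max(2)>th)&(cv2.resize(ro,None,fx=4,fy=4,interpolation=0)>0)).astype(np.uint8)
    m=cv2.morphologyEx(m,cv2.MORPH_CLOSE,np.ones((k,k))); m=cv2.morphologyEx(m,cv2.MORPH_OPEN,np.ones((9,9)))
    out=[]
    for c in cv2.findContours(m,0,2)[0]:
        if cv2.contourArea(c)<2000: continue
        b=cv2.boxPoints(cv2.minAreaRect(c)); w=onz("top",(b+.5)/4-.5,z)
        e=[w[1]-w[0],w[2]-w[1]]; l=max(e,key=np.linalg.norm); s=min(e,key=np.linalg.norm)
        if l[0]<0:l=-l
        out.append((w.mean(0)[:2].round(4),np.degrees(np.arctan2(l[1],l[0])).round(1),np.linalg.norm(l).round(4),np.linalg.norm(s).round(4)))
        if verbose: print(*out[-1])
    return out
def tri(a,b):
    o1,v1=ray("top",[a]);o2,v2=ray("side",[b]);v1=v1[0];v2=v2[0]
    s=np.linalg.lstsq(np.c_[v1,-v2],o2-o1,rcond=None)[0]
    p,q=o1+v1*s[0],o2+v2*s[1]; return ((p+q)/2).round(4),(p-q).round(4)
E
python3 - <<'E'
from h import *
im=np.load('top0.npy'); cards(im)
# dial centre top: top of bar ; fin top; tab top
def T(x,y): return (x/4+200,y/4+130)
def S(x,y): return (x/6+230,y/6+195)
print("disc top view z.06?",onz("top",[T(665,181)],0.065))
print("fin top", onz("top",[T(552,365)],0.0385), onz("side",[S(272,325)],0.0385))
print("tab", onz("top",[T(516,188)],0.08),onz("side",[S(512,215)],0.08))
crop("top",im,318,150,70,90,8,"pics/z1.png")
im=np.load('side0.npy');crop("side",im,260,222,80,65,9,"pics/z2.png")
E
```

```text
[0.5054 0.0529] 12.7 0.0888 0.0451
[0.6223 0.1481] 6.7 0.0892 0.045
[0.6228 0.0637] 7.8 0.0891 0.0454
disc top view z.06? [[ 0.65922913 -0.19640175  0.065     ]]
fin top [[ 0.54862018 -0.12827494  0.0385    ]] [[ 0.55133657 -0.13372631  0.0385    ]]
tab [[ 0.65181021 -0.10263494  0.08      ]] [[ 0.6581489  -0.09736227  0.08      ]]
```

View pics/z1.png

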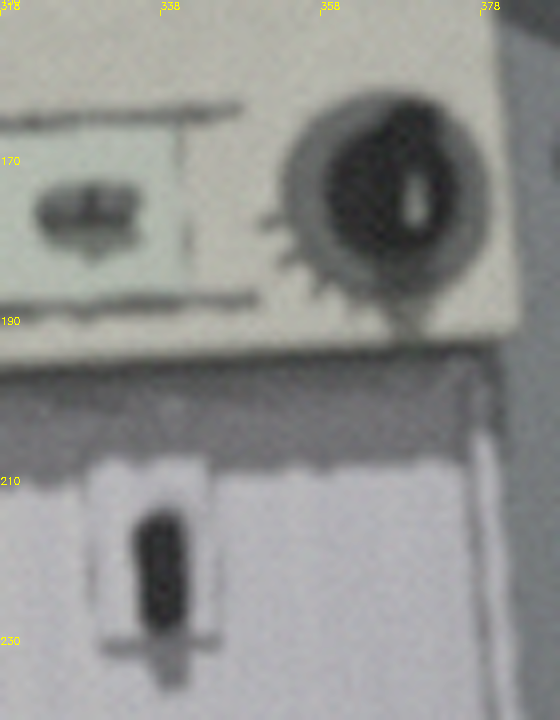

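View pics/z2.png

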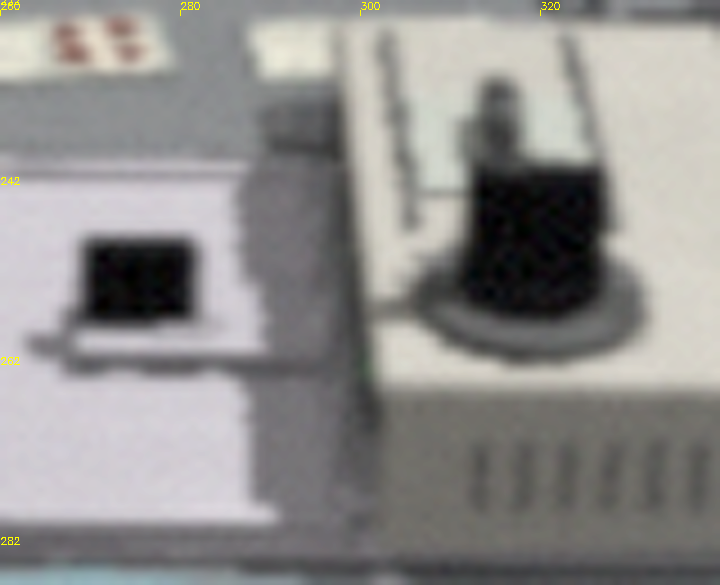

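The fin is black at about (338,221) in the top view and (275,250) in the side view. The dial is at about (366,173), and the vent tab at about (329,176). Next I'll build the dryer frame and a helper that works out shifts.

```bash
cat >> h.py <<'E'
from scipy.spatial.transform import Rotation as Ro
import json
DR=dict(o=(0.6135,-0.130),yaw=3.6)
try: DR=json.load(open('dr.json'))
except Exception: pass
def d2w(x,y):
    a=np.radians(DR['yaw']);c,s=np.cos(a),np.sin(a); return np.array([DR['o'][0]+c*x-s*y,DR['o'][1]+s*x+c*y])
def w2d(x,y):
    a=np.radians(DR['yaw']);c,s=np.cos(a),np.sin(a); x-=DR['o'][0];y-=DR['o'][1]; return np.array([c*x+s*y,-s*x+c*y])
def st():
    s=r.sense(); M=Ro.from_quat(s['ee_rot']).as_matrix(); yaw=np.degrees(np.arctan2(M[1,0],M[0,0]))
    return s,M,yaw
def shift(x,y,z,yaw,base=None):
    s,M,y0=st(); p=np.array([x,y,z])-s['position']; print("shift mm",(M.T@p*1000).round(1),"twist",round((y0-yaw+180)%360-180,1))
def show():
    s,M,y0=st(); p=s['position']; print("t",round(s['t'],2),"pos",p.round(4),"dryer",w2d(p[0],p[1]).round(4),"yaw",round(y0,2),"F",s['contact_force'].round(1),"open",round(s['opening']*93,1),"tilt",M[2].round(3))
E
python3 - <<'E'
from h import *
show()
print(onz("side",[(275.4,249.6)],0.0385), onz("top",[(338,220.8)],.0385))
f=(0.55,-0.131); print(w2d(*f))
shift(f[0],f[1],0.12,3.6)
E
```

```text
t 0.2 pos [ 0.1737 -0.5739  0.218 ] dryer [-0.4668 -0.4154] yaw 16.83 F [ 0.1 -0.5  0. ] open 92.7 tilt [ 0.    -0.001 -1.   ]
[[ 0.55165013 -0.13605713  0.0385    ]] [[ 0.54973996 -0.12829824  0.0385    ]]
[-0.06343749  0.00298917]
shift mm [ 488.4 -314.9   98.4] twist 13.2
```

Request:
carry_out --plan '[[[41,-26,0],4,93],[[82,-52,0],8,93],[[123,-79,0],13,93],[[163,-105,0],13,93],[[204,-131,0],13,93],[[244,-157,10],13,93],[[285,-184,20],13,93],[[326,-210,40],13,93],[[366,-236,60],13,93],[[407,-262,80],13,93],[[448,-289,98],13,93],[[488,-315,98],13.2,93],[[488,-315,98],13.2,93],[[488,-315,98],13.2,93]]' --grip_force 20

```text
t: 1.6
position: [0.55, -0.13, 0.1201]
ee_rot: [0.999, 0.033, -0.001, -0.0]
contact_force: [-0.1, 0.1, -0.8]
opening: 1.001
```

Run:
```python
from h import *
show()
im=read_camera("top");crop("top",im,200,130,195,145,4,"pics/t1.png")
im=read_camera("side");crop("side",im,230,175,130,115,5,"pics/s1.png")
```

```text
t 1.6 pos [ 0.55   -0.13    0.1201] dryer [-0.0634  0.004 ] yaw 3.81 F [-0.1  0.1 -0.8] open 93.1 tilt [-0.001 -0.    -1.   ]
```

View pics/t1.png

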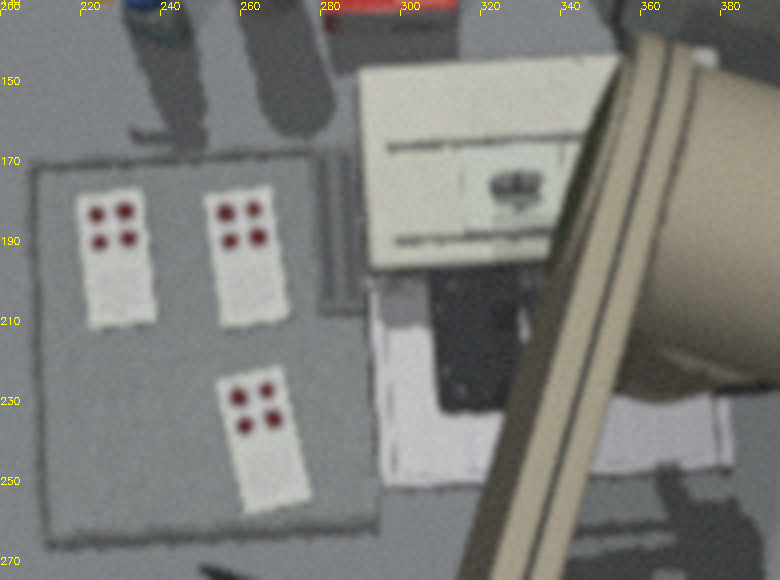

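View pics/s1.png

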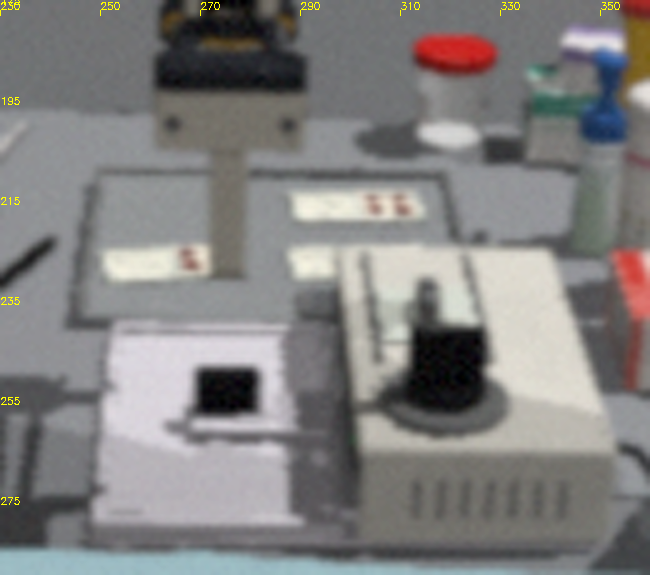

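The fingers hang over the fin, at about (275,231) in the side view. I'll use this known point to check the side calibration.

Run:
```python
from h import *
a=np.radians(3.8)
for d in(.0465,.064):
    print(proj("side",[[.55+np.sin(a)*d,-.13-np.cos(a)*d,.12],[.55+np.sin(a)*d-.0075,-.13-np.cos(a)*d,.12],[.55+np.sin(a)*d+.0075,-.13-np.cos(a)*d,.12]]).round(1))
shift(.5505,-.132,.010,3.6)
```

```text
[[275.5 229.3]
 [272.5 229.2]
 [278.5 229.4]]
[[275.6 232.5]
 [272.6 232.4]
 [278.6 232.6]]
shift mm [  1.3  -0.  110.6] twist 0.0
```

Request:
carry_out --plan '[[[2,1,30],0,93],[[2,1,65],0,93],[[2,1,90],0,93],[[2,1,104],0,93],[[2,1,109],0,93],[[2,1,110],0,93],[[2,1,110],0,60],[[2,1,110],0,30],[[2,1,110],0,8],[[2,1,110],0,8],[[2,1,110],0,8],[[2,1,110],0,8],[[2,1,110],0,8],[[2,1,110],0,8]]' --grip_force 25

```text
t: 3.1
position: [0.5517, -0.1323, 0.0106]
ee_rot: [0.999, 0.032, -0.0, -0.0]
contact_force: [0.1, -1.0, 0.1]
opening: 0.419
```

Run:
```python
from h import *
show();show()
```

```text
t 3.1 pos [ 0.5517 -0.1323  0.0106] dryer [-0.0619  0.0016] yaw 3.63 F [ 0.1 -1.   0.1] open 38.9 tilt [-0. -0. -1.]
t 3.1 pos [ 0.5517 -0.1323  0.0106] dryer [-0.0619  0.0016] yaw 3.63 F [ 0.1 -1.   0.1] open 38.9 tilt [-0. -0. -1.]
```

Request:
carry_out --plan '[[[0,0,0],0,8],[[0,0,0],0,8],[[0,0,0],0,8],[[0,0,0],0,8],[[0,0,0],0,8],[[0,0,0],0,8]]'

```text
t: 3.7
position: [0.5517, -0.1323, 0.0106]
ee_rot: [0.999, 0.032, -0.0, -0.0]
contact_force: [-0.5, -1.2, -0.2]
opening: 0.419
```

Run:
```python
from h import *
im=read_camera("top");crop("top",im,280,190,110,80,7,"pics/t2.png")
im=read_camera("side");crop("side",im,230,195,100,90,7,"pics/s2.png")
```

```text
(no output)
```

View pics/s2.png

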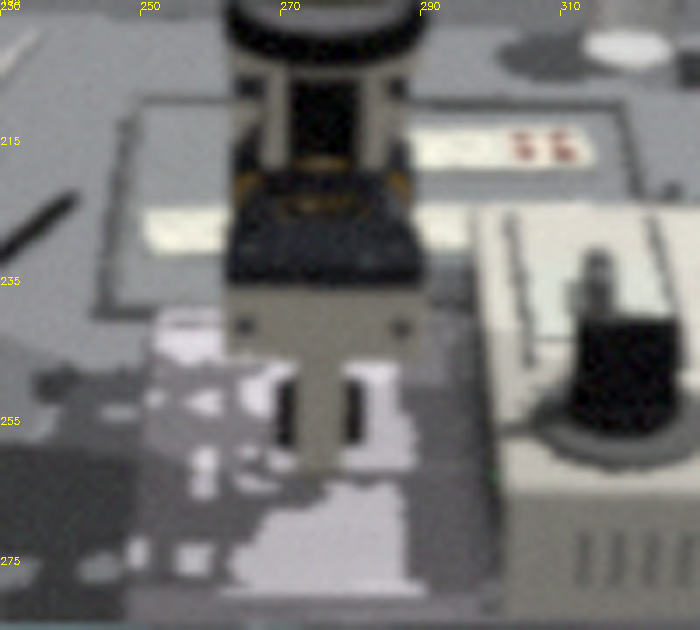

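Fingertips at z = 10.6 mm seem to meet the 39 mm wide tongue under the fin. I'll open slightly, rise 5 mm and close again.

Request:
carry_out --plan '[[[0,0,0],0,60],[[0,0,0],0,60],[[0,0,-2],0,60],[[0,0,-4],0,60],[[0,0,-4],0,30],[[0,0,-4],0,8],[[0,0,-4],0,8],[[0,0,-4],0,8],[[0,0,-4],0,8],[[0,0,-4],0,8],[[0,0,-4],0,8],[[0,0,-4],0,8]]'

```text
t: 5.0
position: [0.5516, -0.1322, 0.0146]
ee_rot: [0.999, 0.032, -0.0, -0.0]
contact_force: [-0.6, 1.0, 0.4]
opening: 0.147
```

Request:
carry_out --plan '[[[-3,0,0],0,8],[[-8,0,0],0,8],[[-14,0,0],0,8],[[-21,0,0],0,8],[[-28,0,0],0,8],[[-35,0,0],0,8],[[-42,0,0],0,8],[[-49,0,0],0,8],[[-56,0,0],0,8],[[-63,0,0],0,8],[[-70,0,0],0,8],[[-77,0,0],0,8],[[-84,0,0],0,8],[[-91,0,0],0,8],[[-98,0,0],0,8],[[-103,0,0],0,8],[[-107,0,0],0,8],[[-107,0,0],0,8]]'

```text
t: 6.8
position: [0.4444, -0.139, 0.0146]
ee_rot: [1.0, 0.032, -0.0, -0.0]
contact_force: [-0.9, 2.0, -0.6]
opening: 0.152
```

Run:
```python
from h import *
show()
im=read_camera("side");crop("side",im,215,195,130,100,6,"pics/s3.png")
```

```text
t 6.8 pos [ 0.4444 -0.139   0.0146] dryer [-0.1694  0.0016] yaw 3.62 F [-0.9  2.  -0.6] open 14.2 tilt [-0. -0. -1.]
```

View pics/s3.png

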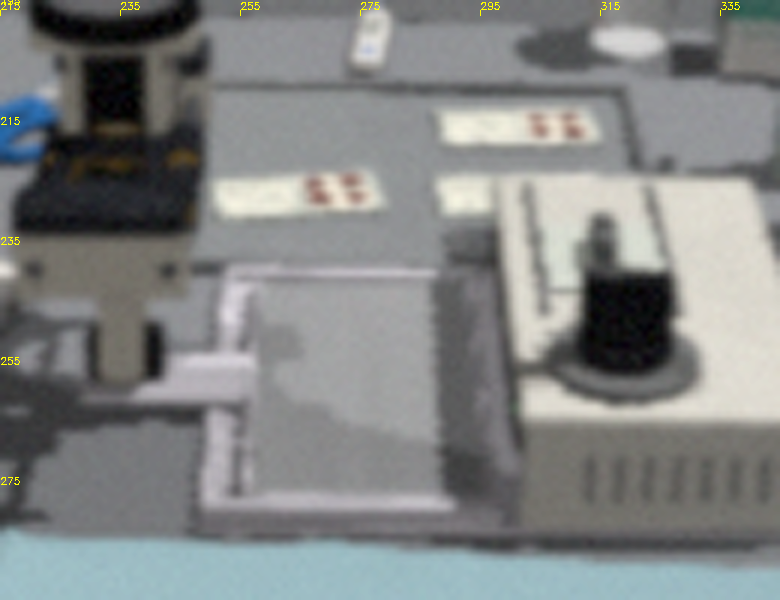

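The tray is well out and the fin is still gripped at about (235,253). I'll pull slowly to the stop.

Request:
carry_out --plan '[[[-2,0,0],0,8],[[-4,0,0],0,8],[[-6,0,0],0,8],[[-8,0,0],0,8],[[-10,0,0],0,8],[[-11,0,0],0,8],[[-11,0,0],0,8]]'

```text
t: 7.55
position: [0.4342, -0.1395, 0.0147]
ee_rot: [1.0, 0.032, 0.0, -0.0]
contact_force: [2.1, 4.7, -1.6]
opening: 0.151
```

Request:
carry_out --plan '[[[-1,0,0],0,8],[[-2,0,0],0,8],[[-2.5,0,0],0,8],[[-2.5,0,0],0,8]]'

```text
t: 7.95
position: [0.4333, -0.1392, 0.0152]
ee_rot: [1.0, 0.031, 0.002, -0.001]
contact_force: [9.0, 8.4, -3.5]
opening: 0.147
```

Stop reached, with Fx at 9 N. I'll relax, release and lift.

Request:
carry_out --plan '[[[2,-0.5,0],0,8],[[2,-0.5,0],0,40],[[2,-0.5,0],0,50],[[2,-0.5,-10],0,50],[[2,-0.5,-40],0,50],[[2,-0.5,-80],0,50],[[2,-0.5,-120],0,30],[[-20,40,-150],0,0],[[-30,85,-150],0,0],[[-30,130,-150],0,0],[[-30,170,-150],0,0],[[-30,210,-150],0,0],[[-30,210,-150],0,0]]'

```text
t: 9.25
position: [0.414, -0.3558, 0.1651]
ee_rot: [1.0, 0.03, -0.0, 0.001]
contact_force: [-0.3, 0.9, 0.0]
opening: 0.014
```

Run:
```python
from h import *
show()
im=read_camera("top");np.save('top1.npy',im);crop("top",im,200,130,195,145,4,"pics/t4.png"); cards(im)
im=read_camera("side");np.save('side1.npy',im);crop("side",im,215,195,130,100,6,"pics/s4.png")
```

```text
t 9.25 pos [ 0.414  -0.3558  0.1651] dryer [-0.2133 -0.2128] yaw 3.42 F [-0.3  0.9  0. ] open 1.3 tilt [-0.     0.002 -1.   ]
[0.6223 0.1483] 7.1 0.0894 0.0461
[0.6229 0.0638] 7.8 0.0891 0.0459
```

View pics/t4.png

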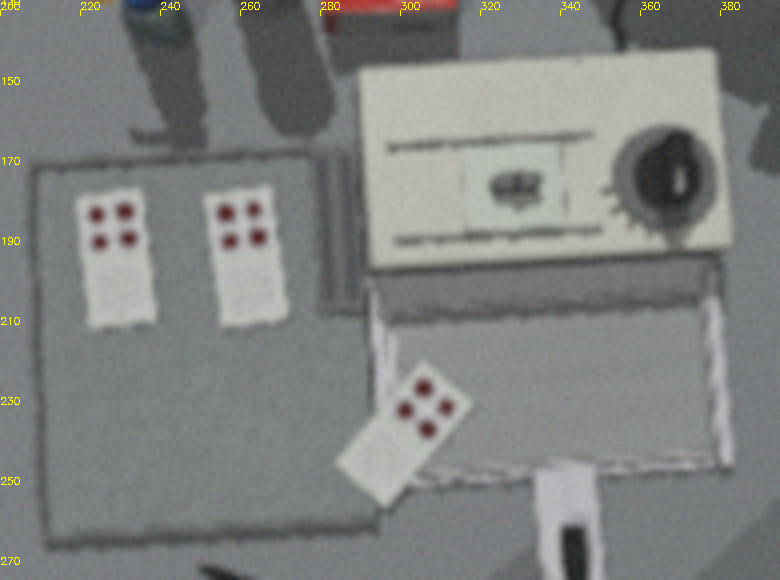

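View pics/s4.png

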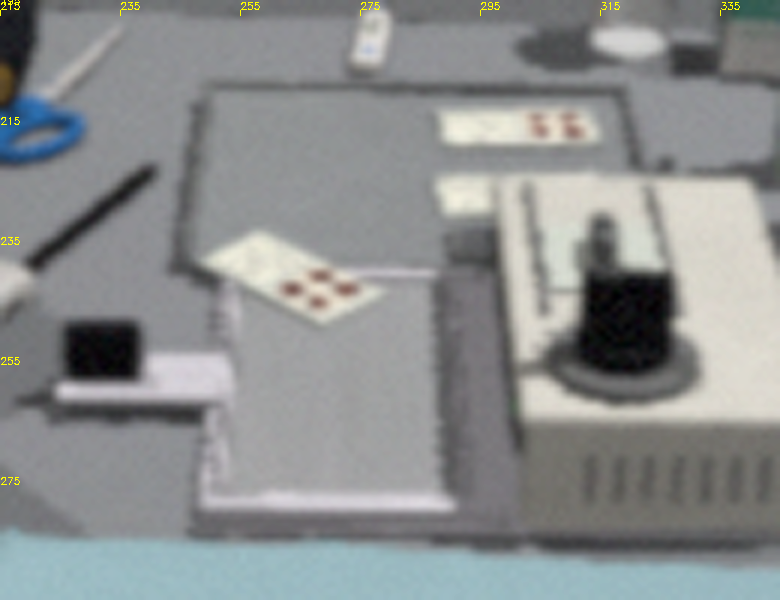

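The front card has been knocked. It now lies across the gap at about (300,233) in the top view, turned clockwise, with its label half on the board. I'll refine the dryer frame from the fin contact and check it by overlay.

```bash
echo '{"o":[0.6138,-0.1282],"yaw":3.4}' > dr.json
python3 - <<'E'
from h import *
P=[];
for x,y,z in [(-.123,-.097,.007),(-.023,-.097,.007),(-.023,.1,.007),(-.123,.1,.007),(-.126,-.1,.0135),(-.02,-.1,.0135),(-.126,.1,.0135),(0,.113,.06),(0,-.113,.06),(.128,.113,.06),(.128,-.113,.06),(-.132,.113,.004),(-.199,0.007,.0385),(-.163,-.007,.0385)]:
    P.append([*d2w(x,y),z])
for n,x0,y0,w,h,s in(("top",280,130,115,145,5),("side",215,195,130,100,6)):
    im=np.load(n+'1.npy').copy(); crop(n,im,x0,y0,w,h,s,"pics/o.png",False); c=cv2.imread("pics/o.png")
    for p in proj(n,P): cv2.circle(c,tuple(((p-[x0,y0]+.5)*s).astype(int)),3,(0,0,255),1)
    cv2.imwrite(f"pics/ov_{n}.png",c)
c=cards(np.load('top1.npy'),roi=(215,262,278,325),th=122)
E
```

```text
[ 0.5164 -0.0277] -34.5 0.0913 0.0741
```

View pics/ov_top.png

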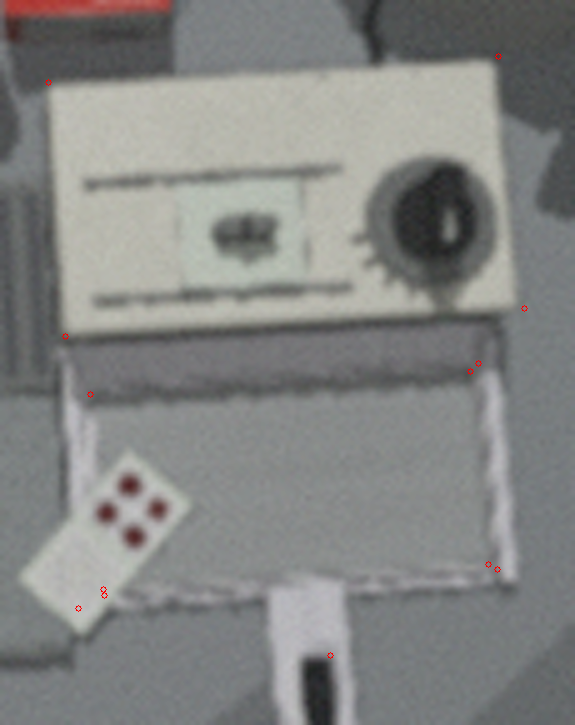

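View pics/ov_side.png

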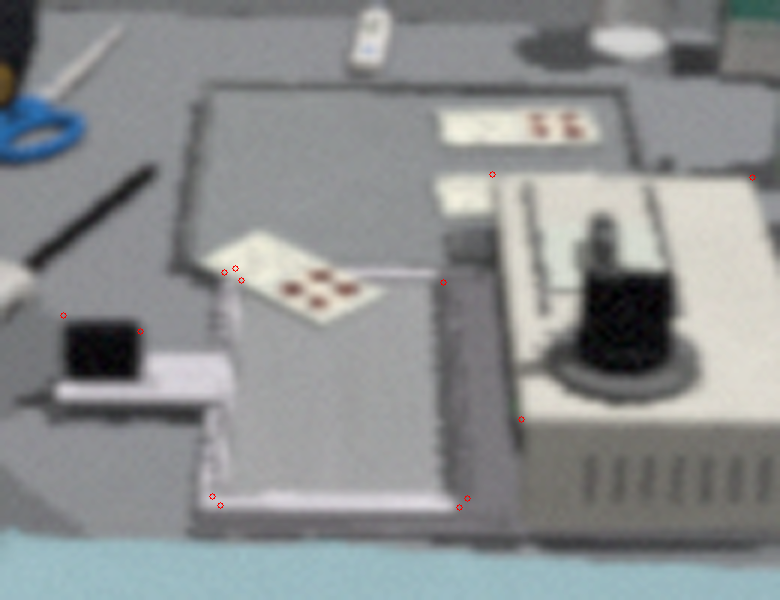

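Run:
```python
from h import *
def seg(*a): return [[*d2w(x,y),z] for x,y,z in a]
S=[seg((-.123,.1,.007),(-.123,-.097,.007),(-.023,-.097,.007),(-.023,.1,.007)),
   seg((-.126,.1,.0135),(-.126,-.1,.0135),(-.02,-.1,.0135),(-.02,.1,.0135))]
for n,x0,y0,w,h,s in(("top",290,200,100,70,8),("side",235,230,65,60,11)):
    im=np.load(n+'1.npy').copy(); crop(n,im,x0,y0,w,h,s,"pics/o.png",False); c=cv2.imread("pics/o.png")
    for q,col in zip(S,((0,0,255),(0,200,0))):
        p=((proj(n,q)-[x0,y0]+.5)*s).astype(np.int32); cv2.polylines(c,[p],False,col,1)
    cv2.imwrite(f"pics/ov2_{n}.png",c)
```

```text
(no output)
```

View pics/ov2_top.png

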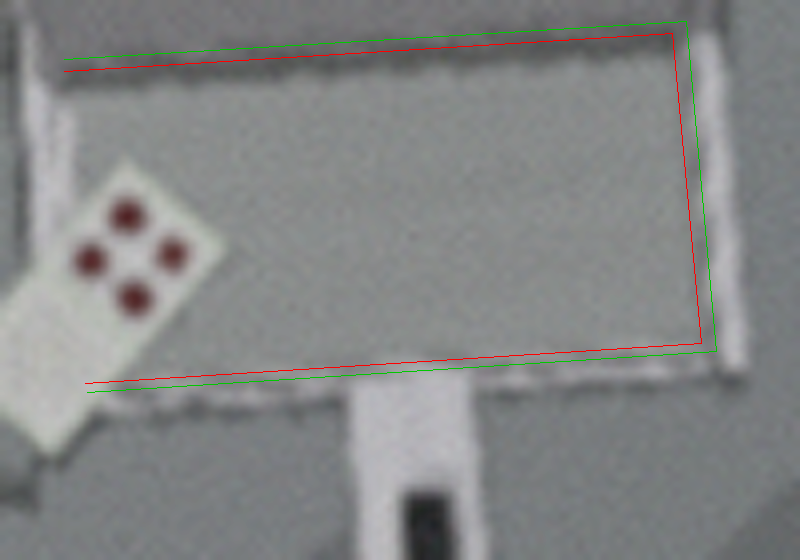

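View pics/ov2_side.png

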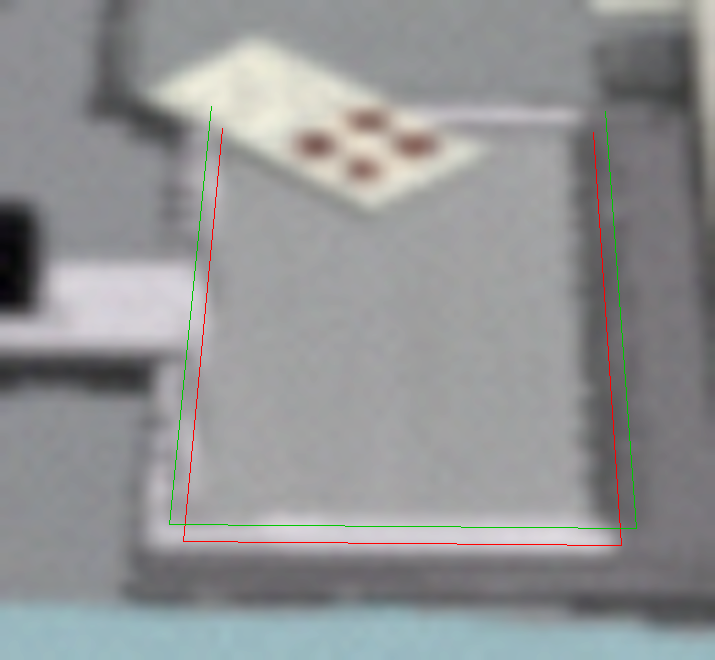

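Run:
```python
from h import *
c=np.array([[423,362],[472,403],[386,507],[337,462]])/4+[200,130]
w=onz("top",c-.5+.125,0.011); print(w.round(4)); e=w[1]-w[2],w[0]-w[3]; print([np.linalg.norm(w[i]-w[(i+1)%4]).round(4) for i in range(4)])
l=(e[0]+e[1])/2; yaw=np.degrees(np.arctan2(l[1],l[0])); ctr=w.mean(0); print("ctr",ctr,"yaw",yaw)
u=l/np.linalg.norm(l); lab=ctr-u*.022; print("label",lab)
s=np.array([[255,40],[490,148],[372,210],[148,95]])/11+[235,230]  # side: far/left top, right, bottom
ws=onz("side",s-.5,0.011); print(ws.round(4), ws.mean(0))
# fin top at out position
im=np.load('top1.npy'); m=(im.max(2)<60).astype(np.uint8); m[:255]=0;m[290:]=0;m[:,:330]=0;m[:,358:]=0
n,_,stt,cc=cv2.connectedComponentsWithStats(m)
for i in range(1,n):
    if stt[i,4]>20: print("fin",stt[i],cc[i],onz("top",[cc[i]],.0385))
```

```text
[[ 0.5542 -0.0492  0.011 ]
 [ 0.528  -0.0801  0.011 ]
 [ 0.4625 -0.025   0.011 ]
 [ 0.4908  0.0058  0.011 ]]
[np.float64(0.0405), np.float64(0.0856), np.float64(0.0419), np.float64(0.0839)]
ctr [ 0.5088674  -0.03711707  0.011     ] yaw -40.51223604982345
label [ 0.49214152 -0.02282564  0.011     ]
[[ 0.4894  0.0088  0.011 ]
 [ 0.5577 -0.0481  0.011 ]
 [ 0.5289 -0.0837  0.011 ]
 [ 0.4637 -0.0259  0.011 ]] [ 0.50992406 -0.03722756  0.011     ]
fin [339 262   8  21 101] [343.1980198  271.78217822] [[ 0.42454869 -0.13868497  0.0385    ]]
```

Run:
```python
from h import *
show(); shift(.4927,-.023,.025,-40.5)
```

```text
t 9.35 pos [ 0.4143 -0.3522  0.1649] dryer [-0.2125 -0.2118] yaw 3.52 F [-0.2  0.1  0.2] open 0.7 tilt [-0. -0. -1.]
shift mm [  98.5 -323.7  140. ] twist 44.0
```

Request:
carry_out --plan '[[[13,-40,0],8,0],[[25,-82,0],16,0],[[38,-124,0],24,0],[[50,-166,0],32,0],[[64,-208,0],40,0],[[76,-250,0],44,0],[[88,-290,20],44,0],[[98,-324,60],44,0],[[98.5,-324,100],44,0],[[98.5,-324,125],44,0],[[98.5,-324,140],44,0],[[98.5,-324,140],44,0],[[98.5,-324,140],44,0]]' --grip_force 20

```text
t: 10.65
position: [0.4924, -0.0212, 0.0254]
ee_rot: [0.939, -0.345, 0.0, -0.0]
contact_force: [0.2, 1.3, 0.1]
opening: 0.0
```

Run:
```python
from h import *
show(); 
im=read_camera("side");crop("side",im,215,195,100,80,8,"pics/s5.png")
shift(.4927,-.023,.012,-40.5)
```

```text
t 10.65 pos [ 0.4924 -0.0212  0.0254] dryer [-0.1148  0.114 ] yaw -40.32 F [0.2 1.3 0.1] open 0.0 tilt [ 0. -0. -1.]
shift mm [ 0.5  1.5 14.1] twist 0.2
```

View pics/s5.png

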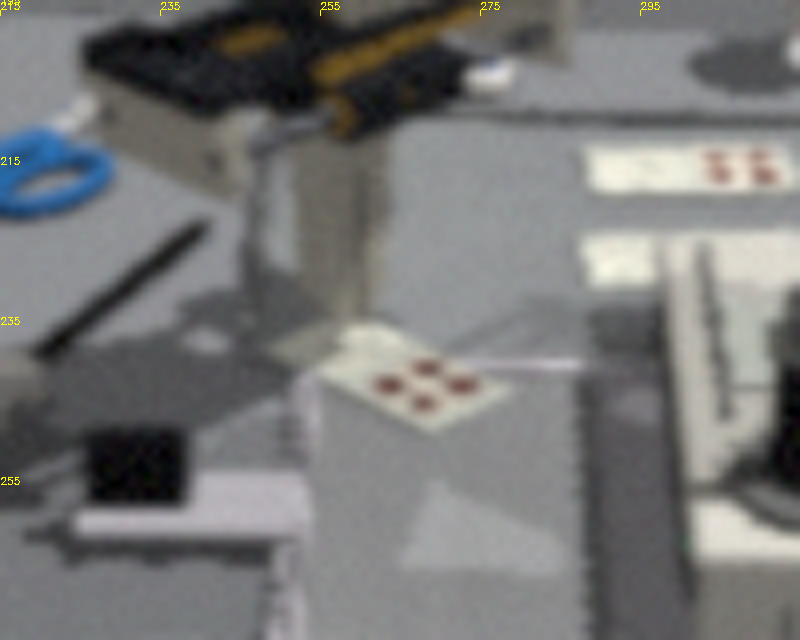

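The fingers are over the label half, at about (258,236). I'll descend.

Request:
carry_out --plan '[[[0.5,1,5],0,0],[[0.5,1,10],0,0],[[0.5,1,13],0,0],[[0.5,1,14],0,0],[[0.5,1,14],0,0]]'

```text
t: 11.2
position: [0.4929, -0.0231, 0.0112]
ee_rot: [0.939, -0.345, 0.0, -0.0]
contact_force: [0.4, -0.2, 4.0]
opening: 0.005
```

Request:
carry_out --plan '[[[0,0,0.5],0,0],[[0,0,1],0,0],[[0,0,1],0,0]]'

```text
t: 11.5
position: [0.4937, -0.0232, 0.0111]
ee_rot: [0.939, -0.345, 0.001, -0.0]
contact_force: [-1.7, 0.5, 10.1]
opening: 0.005
```

Run:
```python
from h import *
show(); print(d2w(-.097,.165)); shift(*d2w(-.097,.165),.0105,3.4); shift(*d2w(-.115,.165),.0105,3.4)
```

```text
t 11.5 pos [ 0.4937 -0.0232  0.0111] dryer [-0.1136  0.1119] yaw -40.38 F [-1.7  0.5 10.1] open 0.5 tilt [ 0.002 -0.001 -1.   ]
[0.50718519 0.03075685]
shift mm [-24.7 -49.8   0.6] twist -43.8
shift mm [-37.7 -37.4   0.6] twist -43.8
```

Request:
carry_out --plan '[[[-1,-2,-0.5],0,0],[[-4,-6,-0.5],0,0],[[-8,-10,-0.5],0,0],[[-12,-14,-0.5],-4,0],[[-15,-18,-0.5],-8,0],[[-17,-22,-0.5],-12,0],[[-19,-26,-0.5],-16,0],[[-20,-30,-0.5],-20,0],[[-21,-34,-0.5],-24,0],[[-22,-38,-0.5],-28,0],[[-23,-42,-0.5],-32,0],[[-24,-46,-0.5],-36,0],[[-24.5,-48,-0.5],-40,0],[[-24.7,-49.8,-0.5],-43.8,0],[[-24.7,-49.8,-0.5],-43.8,0]]'

```text
t: 13.0
position: [0.5071, 0.031, 0.0113]
ee_rot: [1.0, 0.031, 0.001, 0.0]
contact_force: [-0.5, -0.3, 6.7]
opening: 0.005
```

Run:
```python
from h import *
show()
im=read_camera("side");crop("side",im,215,195,100,80,8,"pics/s6.png")
im=read_camera("top");crop("top",im,200,150,190,120,4,"pics/t6.png")
```

```text
t 13.0 pos [0.5071 0.031  0.0113] dryer [-0.097   0.1653] yaw 3.57 F [-0.5 -0.3  6.7] open 0.4 tilt [ 0.002  0.    -1.   ]
```

View pics/s6.png

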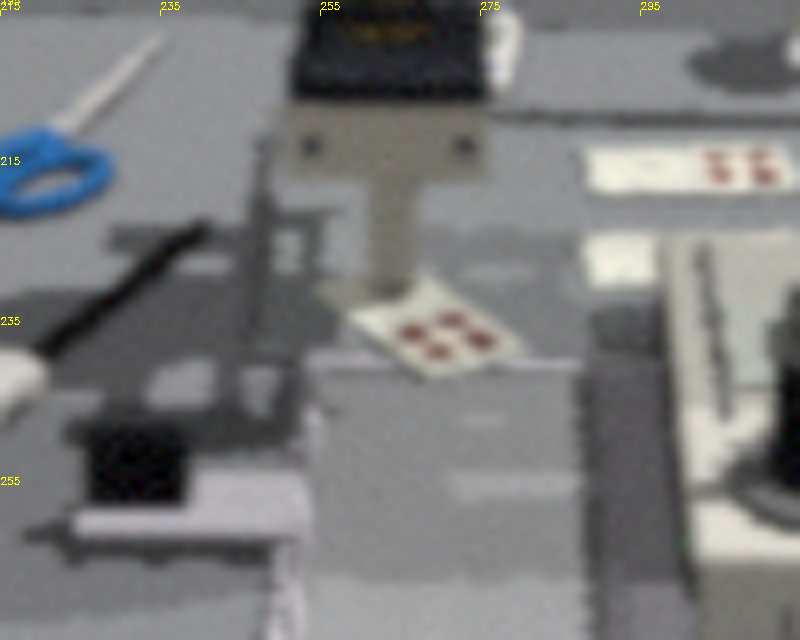

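View pics/t6.png

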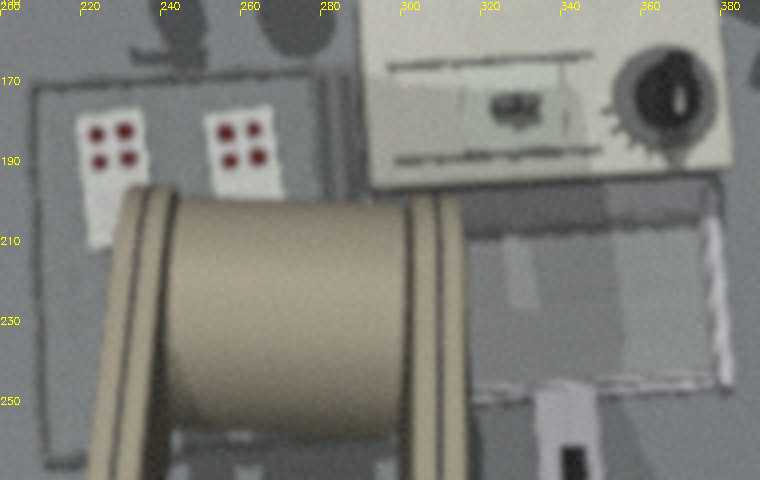

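```bash
cat >> h.py <<'E'
def spots(im,n,roi,z=0.011,ratio=1.5):
    y0,y1,x0,x1=roi; big=cv2.resize(im[y0:y1,x0:x1],None,fx=6,fy=6,interpolation=cv2.INTER_CUBIC).astype(float)
    m=((big[:,:,0]-np.maximum(big[:,:,1],big[:,:,2]))>25).astype(np.uint8)
    k,_,s,c=cv2.connectedComponentsWithStats(m); out=[]
    for i in range(1,k):
        if s[i,4]>60: out.append(onz(n,[(c[i]+.5)/6-.5+[x0,y0]],z)[0])
    return np.array(out)
E
python3 - <<'E'
from h import *
s=np.array([[435,380],[525,350],[322,288]])/8+[215,195]
w=onz("side",s-.5,.011);print(w.round(4)); d=w[0]-w[2]; print(np.linalg.norm(d),np.degrees(np.arctan2(d[1],d[0])),np.linalg.norm(w[1]-w[0]))
im=read_camera("side"); print(spots(im,"side",(230,242,258,282)).round(4))
im=np.load('top1.npy'); print(spots(im,"top",(170,262,210,325)).round(4))
E
```

```text
[[ 0.5276 -0.0447  0.011 ]
 [ 0.5595 -0.0187  0.011 ]
 [ 0.4787  0.0257  0.011 ]]
0.08578487155115641 -55.178664927816456 0.04110551945034595
[]
[[ 0.6527  0.1424  0.011 ]
 [ 0.6511  0.077   0.011 ]
 [ 0.6504  0.1609  0.011 ]
 [ 0.6354  0.0563  0.011 ]
 [ 0.6349  0.1398  0.011 ]
 [ 0.6327  0.0745  0.011 ]
 [ 0.6325  0.1583  0.011 ]
 [ 0.5377 -0.0491  0.011 ]
 [ 0.5255 -0.0635  0.011 ]
 [ 0.5236 -0.0377  0.011 ]
 [ 0.5115 -0.0511  0.011 ]]
```

The card followed the drag but swivelled the wrong way, to about -55°, because the press point was over the bridged gap. It's now pressed over the board proper. I'll lift, realign and measure.

Request:
carry_out --plan '[[[0,0,-5],0,0],[[0,0,-20],0,0],[[0,-40,-40],0,0],[[0,-80,-40],8,0],[[0,-80,-40],16,0]]'

```text
t: 13.65
position: [0.501, 0.1146, 0.0511]
ee_rot: [0.994, -0.111, 0.001, -0.001]
contact_force: [-0.6, -0.8, -0.2]
opening: 0.003
```

Run:
```python
from h import *
show(); print(r.sense()['joint_pos'].round(2))
im=read_camera("side");np.save('side2.npy',im);crop("side",im,240,210,50,40,16,"pics/s7.png")
print(spots(im,"side",(228,246,258,285)).round(4))
```

```text
t 13.65 pos [0.501  0.1146 0.0511] dryer [-0.0982  0.249 ] yaw -12.72 F [-0.6 -0.8 -0.2] open 0.3 tilt [ 0.001 -0.002 -1.   ]
[0.12 0.05 1.89 0.   1.2  1.92]
[]
```

View pics/s7.png

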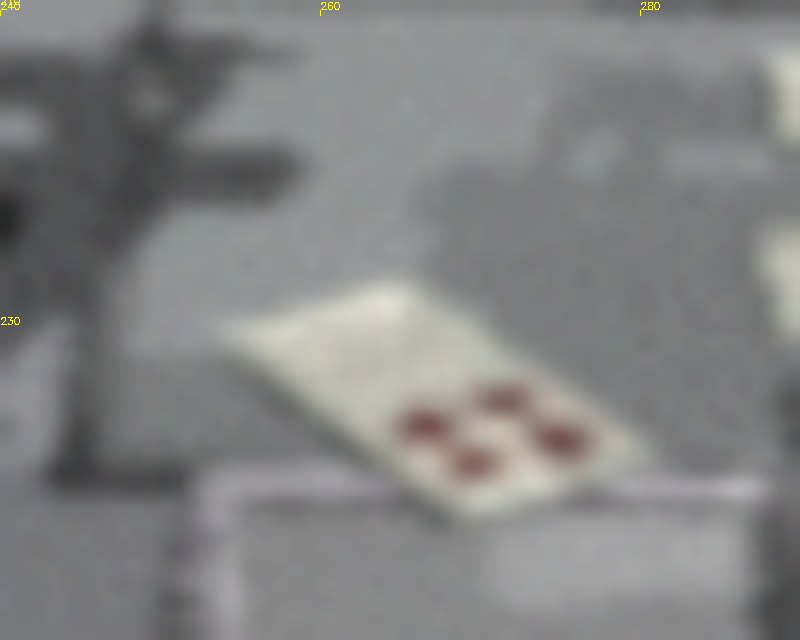

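The card is clear at (256..280, 228..242) in the side view. I'll compute its pose and take tool yaw = card yaw + 90° to stay within the last joint's range.

```bash
cat >> h.py <<'E'
def fitc(n,px,z=0.011):  # corners: label-a,label-b, spot-b, spot-a in order round the card
    w=onz(n,px,z); l=(w[2]-w[1]+w[3]-w[0])/2; u=l/np.linalg.norm(l); c=w.mean(0)
    print("len",[np.linalg.norm(w[i]-w[(i+1)%4]).round(4) for i in range(4)],"ctr",c[:2].round(4),"yaw",np.degrees(np.arctan2(u[1],u[0])).round(1),"label",(c-u*.022)[:2].round(4),"dryer ctr",w2d(*c[:2]).round(4))
    return c,u
E
python3 - <<'E'
from h import *
fitc("side",np.array([[228,328],[400,283],[650,445],[465,520]])/16+[239.5,209.5])
E
```

```text
len [np.float64(0.0387), np.float64(0.0826), np.float64(0.0456), np.float64(0.0899)] ctr [0.517  0.0056] yaw -52.9 label [0.5037 0.0232] dryer ctr [-0.0887  0.1393]
```

Run:
```python
from h import *
shift(.503,.024,.0135,37)
```

```text
shift mm [22.6 86.  37. ] twist -50.2
```

Request:
carry_out --plan '[[[10,40,0],-8,0],[[22.6,86,0],-16,0],[[22.6,86,0],-24,0],[[22.6,86,0],-32,0],[[22.6,86,10],-40,0],[[22.6,86,20],-48,0],[[22.6,86,30],-50.2,0],[[22.6,86,36],-50.2,0],[[22.6,86,38.5],-50.2,0],[[22.6,86,39.5],-50.2,0],[[22.6,86,40],-50.2,0],[[22.6,86,40],-50.2,0]]'

```text
t: 14.9
position: [0.5054, 0.0217, 0.0113]
ee_rot: [0.947, 0.322, 0.001, 0.0]
contact_force: [-0.1, 0.0, 4.2]
opening: 0.006
```

Run:
```python
from h import *
show();print(r.sense()['wrist_torque']); shift(*d2w(-.100,.185),.0105,93.4)
```

```text
t 14.9 pos [0.5054 0.0217 0.0113] dryer [-0.0994  0.1561] yaw 37.61 F [-0.1  0.   4.2] open 0.6 tilt [ 0.001  0.001 -1.   ]
[-0.03198814  0.0900194  -0.01277421]
shift mm [ 15.7 -24.3   0.8] twist -55.8
```

Request:
carry_out --plan '[[[0,0,0.4],0,0],[[2,-3,0.5],-2,0],[[4,-6,0.5],-6,0],[[6,-9,0.5],-10,0],[[8,-12,0.5],-15,0],[[10,-15,0.5],-20,0],[[12,-18,0.5],-25,0],[[14,-21,0.5],-30,0],[[15.7,-24.3,0.5],-35,0],[[15.7,-24.3,0.5],-40,0],[[15.7,-24.3,0.5],-45,0],[[15.7,-24.3,0.5],-50,0],[[15.7,-24.3,0.5],-56,0],[[15.7,-24.3,0.5],-56,0]]'

```text
t: 16.3
position: [0.5036, 0.0506, 0.0113]
ee_rot: [0.683, 0.73, 0.001, 0.001]
contact_force: [-0.4, 0.8, 7.1]
opening: 0.005
```

Run:
```python
from h import *
show()
im=read_camera("side");np.save('side2.npy',im);crop("side",im,240,205,50,40,16,"pics/s8.png")
```

```text
t 16.3 pos [0.5036 0.0506 0.0113] dryer [-0.0994  0.1851] yaw 93.82 F [-0.4  0.8  7.1] open 0.5 tilt [-0.     0.003 -1.   ]
```

View pics/s8.png

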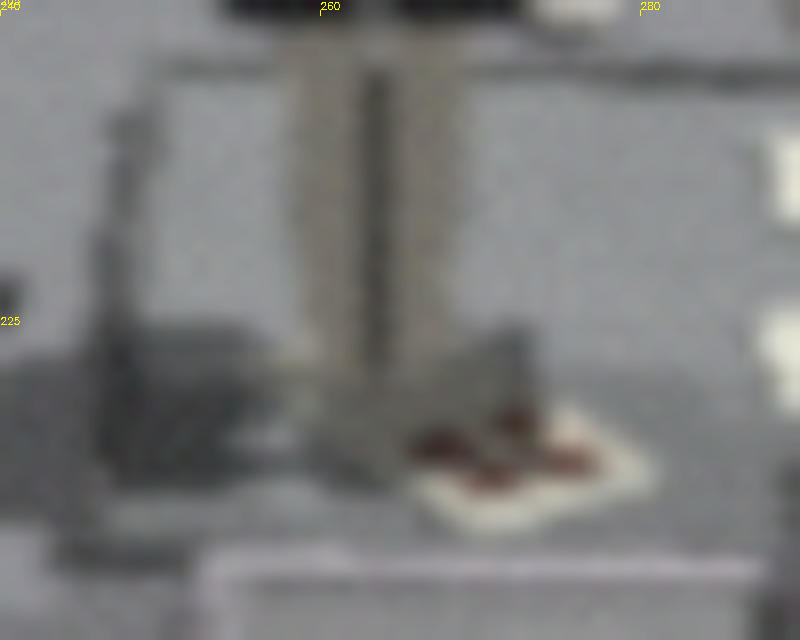

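Run:
```python
from h import *
w=onz("side",np.array([[480,533],[655,470],[270,348],[560,400]])/16+[239.5,204.5],.011);print(w.round(4))
d=w[0]-w[2];print(np.linalg.norm(d),np.degrees(np.arctan2(d[1],d[0])));d=w[1]-w[0];print(np.linalg.norm(d),np.degrees(np.arctan2(d[1],d[0]))-90)
```

```text
[[ 0.5276 -0.0185  0.011 ]
 [ 0.5591  0.0097  0.011 ]
 [ 0.4807  0.0556  0.011 ]
 [ 0.5393  0.0377  0.011 ]]
0.08778072911641478 -57.67264451395799
0.04228739962186717 -48.16019038775171
```

No rotation at all. A rigid card bears on its corners, so shut tips near the middle have too little leverage. I'll spread the fingers along the card's width near the label end, and rotate slowly while sliding. First I'll lift and re-measure.

Request:
carry_out --plan '[[[0,0,-10],0,0],[[20,0,-40],-8,10],[[60,0,-40],-16,16],[[60,0,-40],-24,16],[[60,0,-40],-33,16]]'

```text
t: 16.85
position: [0.4983, 0.1118, 0.0507]
ee_rot: [0.449, 0.894, 0.0, 0.0]
contact_force: [-0.2, 0.4, 0.1]
opening: 0.169
```

Run:
```python
from h import *
show()
im=read_camera("side");np.save('side2.npy',im);crop("side",im,240,205,50,40,16,"pics/s9.png")
im=read_camera("top");crop("top",im,200,150,190,120,4,"pics/t9.png")
```

```text
t 16.85 pos [0.4983 0.1118 0.0507] dryer [-0.1011  0.2464] yaw 126.65 F [-0.2  0.4  0.1] open 15.7 tilt [-0.     0.001 -1.   ]
```

View pics/s9.png

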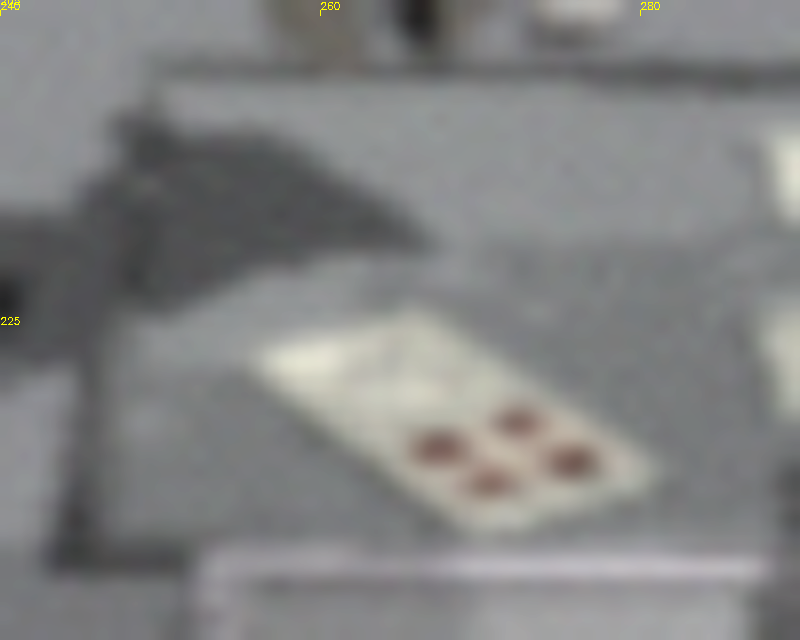

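View pics/t9.png

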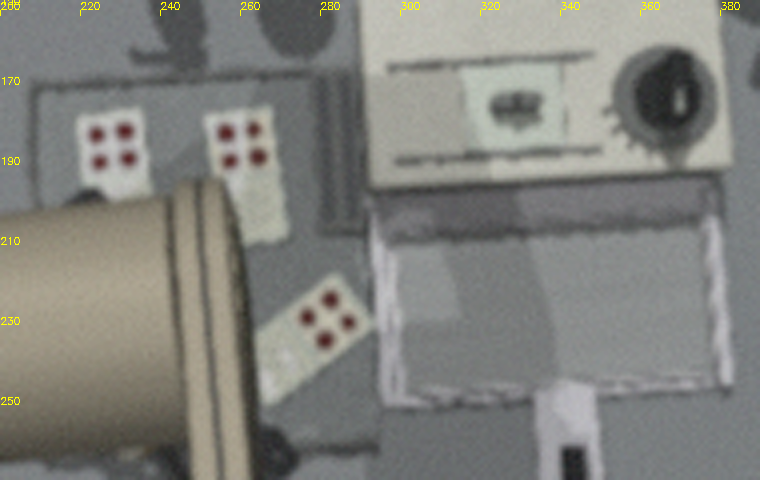

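Run:
```python
from h import *
c,u=fitc("side",np.array([[255,360],[415,308],[658,470],[480,533]])/16+[239.5,204.5])
p=np.array([[273,403],[265+2,403]])
# top visible: bottom label corner (272,402), top spots corner (340,273), right (375,322)
w=onz("top",np.array([[270,404],[375,322],[341,272]])/4+[199.5,149.5],.011);print(w.round(4)); d=w[1]-w[0];print(np.linalg.norm(d),np.degrees(np.arctan2(d[1],d[0]))); print("ctr top",(w[0]+w[2])[:2]/2, "press pt side",c-u*.033)
```

```text
len [np.float64(0.0394), np.float64(0.0842), np.float64(0.0427), np.float64(0.0845)] ctr [0.5184 0.0293] yaw -53.1 label [0.5052 0.0469] dryer ctr [-0.0859  0.1629]
[[ 0.4773  0.0485  0.011 ]
 [ 0.5291 -0.0181  0.011 ]
 [ 0.5611  0.0033  0.011 ]]
0.08439368115551137 -52.163649456676666
ctr top [0.51918879 0.02591898] press pt side [0.4985598 0.0557265 0.011    ]
```

Run:
```python
from h import *
shift(.499,.054,.0115,127)
```

```text
shift mm [-46.3 -33.1  38.8] twist -0.6
```

Request:
carry_out --plan '[[[-20,-15,0],0,16],[[-46.3,-33.1,10],0,16],[[-46.3,-33.1,25],0,16],[[-46.3,-33.1,34],0,16],[[-46.3,-33.1,38],0,16],[[-46.3,-33.1,39.5],0,16],[[-46.3,-33.1,40],0,16],[[-46.3,-33.1,40],0,16]]'

```text
t: 17.75
position: [0.5003, 0.0543, 0.0113]
ee_rot: [0.453, 0.892, 0.001, 0.001]
contact_force: [0.2, -1.4, 6.5]
opening: 0.172
```

Run:
```python
from h import *
show();print(r.sense()['wrist_torque'])
p=r.sense()['position']; shift(p[0]-.014,p[1]+.07,.0105,155)
```

```text
t 17.75 pos [0.5003 0.0543 0.0113] dryer [-0.1025  0.1889] yaw 126.15 F [ 0.2 -1.4  6.5] open 16.0 tilt [-0.002  0.002 -1.   ]
[-0.20728825 -0.05668147 -0.06033718]
shift mm [64.8 30.   0.7] twist -28.8
```

Request:
carry_out --plan '[[[3,1.5,0],0,16],[[8,4,0],-2,16],[[13,6,0],-4,16],[[18,8,0],-6,16],[[23,10,0],-8,16],[[28,13,0],-10,16],[[33,15,0],-12.5,16],[[38,17,0],-15,16],[[43,20,0],-17.5,16],[[48,22,0],-20,16],[[53,24,0],-22.5,16],[[58,27,0],-25,16],[[62,29,0],-27,16],[[65,30,0],-29,16],[[65,30,0],-29,16]]'

```text
t: 19.25
position: [0.4859, 0.1252, 0.0113]
ee_rot: [0.214, 0.977, 0.001, 0.001]
contact_force: [0.0, 0.7, 6.2]
opening: 0.173
```

Run:
```python
from h import *
show()
im=read_camera("side");np.save('side2.npy',im);crop("side",im,240,195,50,40,16,"pics/s10.png")
```

```text
t 19.25 pos [0.4859 0.1252 0.0113] dryer [-0.1126  0.2605] yaw 155.25 F [0.  0.7 6.2] open 16.1 tilt [-0.002  0.002 -1.   ]
```

View pics/s10.png

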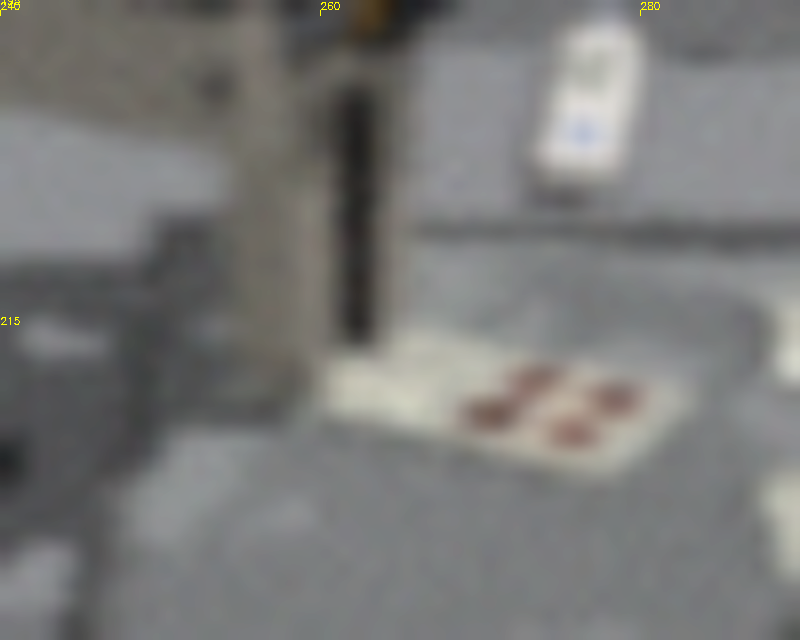

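It works: the card now lies at about -26°, spots at (270..281, 218..222). Another sweep back towards the gap with the remaining turn.

Run:
```python
from h import *
w=onz("side",np.array([[330,415],[605,475],[690,395]])/16+[239.5,194.5],.011);print(w.round(4))
d=w[1]-w[0];print(np.degrees(np.arctan2(d[1],d[0])));d=w[2]-w[1];print(np.linalg.norm(d),np.degrees(np.arctan2(d[1],d[0]))-90)
shift(*d2w(-.107,.190),.0113,184)
```

```text
[[0.4886 0.0992 0.011 ]
 [0.5461 0.0761 0.011 ]
 [0.5615 0.115  0.011 ]]
-21.872536516419895
0.04191272158868102 -21.69539544361818
shift mm [-38.3 -59.4  -0.1] twist -28.8
```

Request:
carry_out --plan '[[[-2,-3,0],0,16],[[-5,-8,0],-2,16],[[-8,-13,0],-4,16],[[-11,-18,0],-6,16],[[-14,-23,0],-8,16],[[-17,-28,0],-10,16],[[-20,-33,0],-13,16],[[-23,-38,0],-16,16],[[-26,-43,0],-19,16],[[-29,-48,0],-22,16],[[-32,-53,0],-25,16],[[-35,-56,0],-27,16],[[-37,-58,0],-28.5,16],[[-38,-59.5,0],-28.5,16],[[-38,-59.5,0],-28.5,16]]'

```text
t: 20.8
position: [0.4957, 0.0544, 0.0113]
ee_rot: [-0.032, 0.999, -0.0, 0.001]
contact_force: [-0.6, -0.6, 6.0]
opening: 0.171
```

Run:
```python
from h import *
show()
im=read_camera("side");np.save('side2.npy',im);crop("side",im,240,205,50,40,16,"pics/s11.png")
```

```text
t 20.8 pos [0.4957 0.0544 0.0113] dryer [-0.107   0.1892] yaw -176.35 F [-0.6 -0.6  6. ] open 15.9 tilt [-0.003 -0.    -1.   ]
```

View pics/s11.png

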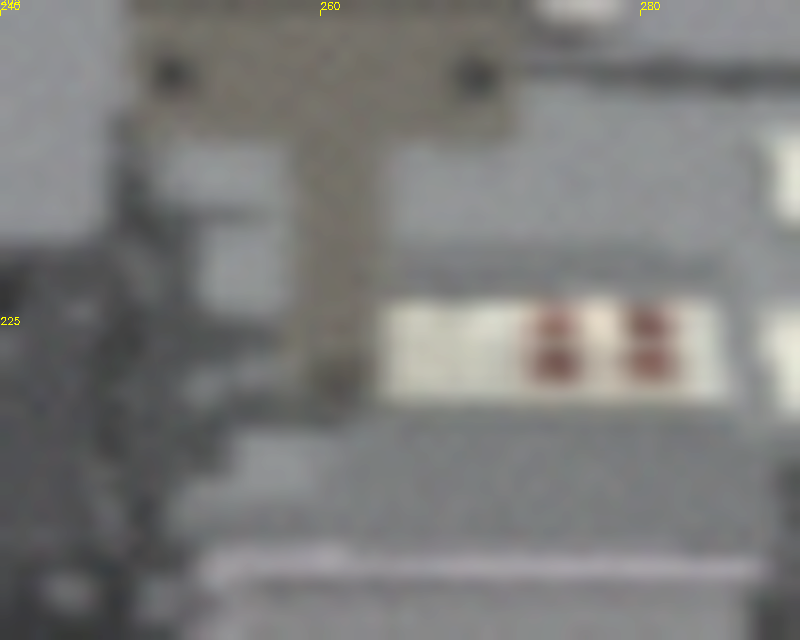

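Run:
```python
from h import *
w=onz("side",np.array([[390,402],[730,405],[720,300]])/16+[239.5,204.5],.011);print(w.round(4),[w2d(*q[:2]).round(4) for q in w])
d=w[1]-w[0];print(np.degrees(np.arctan2(d[1],d[0])))
# spots in side
im=np.load('side2.npy'); big=cv2.resize(im[220:232,268:286],None,fx=16,fy=16,interpolation=cv2.INTER_CUBIC).astype(float)
m=((big[:,:,0]-big[:,:,1])>18).astype(np.uint8); n,_,s,c=cv2.connectedComponentsWithStats(m)
for i in range(1,n):
    if s[i,4]>200: q=onz("side",[(c[i]+.5)/16-.5+[268,220]],.011)[0]; print(s[i,4],q.round(4),w2d(*q[:2]).round(4))
print(big[:,:,0].max(),(big[:,:,0]-big[:,:,1]).max())
```

```text
[[0.5063 0.0341 0.011 ]
 [0.5725 0.0383 0.011 ]
 [0.5688 0.0849 0.011 ]] [array([-0.0977,  0.1683]), array([-0.0314,  0.1686]), array([-0.0323,  0.2154])]
3.6673007829083097
607 [0.5366 0.0711 0.011 ] [-0.0653  0.2035]
440 [0.5556 0.0716 0.011 ] [-0.0462  0.2029]
713 [0.5564 0.0559 0.011 ] [-0.0464  0.1872]
470 [0.5377 0.0534 0.011 ] [-0.0652  0.1858]
176.0 26.0
```

The card is square (about 3.6° against 3.4°), centred at dryer x ≈ -0.076. I'll slide it towards the tray, following the 1 mm drop.

Request:
carry_out --plan '[[[0,-4,0],0,16],[[0,-10,0],0,16],[[0,-18,0],0,16],[[0.1,-26,0],0,16],[[0.2,-34,0],0,16],[[0.2,-42,0],0,16],[[0.2,-50,0.1],0,16],[[0.3,-58,0.2],0,16],[[0.3,-66,0.4],0,16],[[0.3,-74,0.6],0,16],[[0.4,-82,0.8],0,16],[[0.4,-90,1.0],0,16],[[0.5,-98,1.0],0,16],[[0.5,-104,1.0],0,16],[[0.5,-104,1.0],0,16]]'

```text
t: 22.35
position: [0.5024, -0.0503, 0.0106]
ee_rot: [-0.032, 0.999, -0.001, 0.002]
contact_force: [-0.2, -1.6, 7.0]
opening: 0.172
```

Run:
```python
from h import *
show()
im=read_camera("side");np.save('side2.npy',im);crop("side",im,240,220,50,40,16,"pics/s12.png")
```

```text
t 22.35 pos [ 0.5024 -0.0503  0.0106] dryer [-0.1066  0.0844] yaw -176.38 F [-0.2 -1.6  7. ] open 16.0 tilt [-0.003 -0.001 -1.   ]
```

View pics/s12.png

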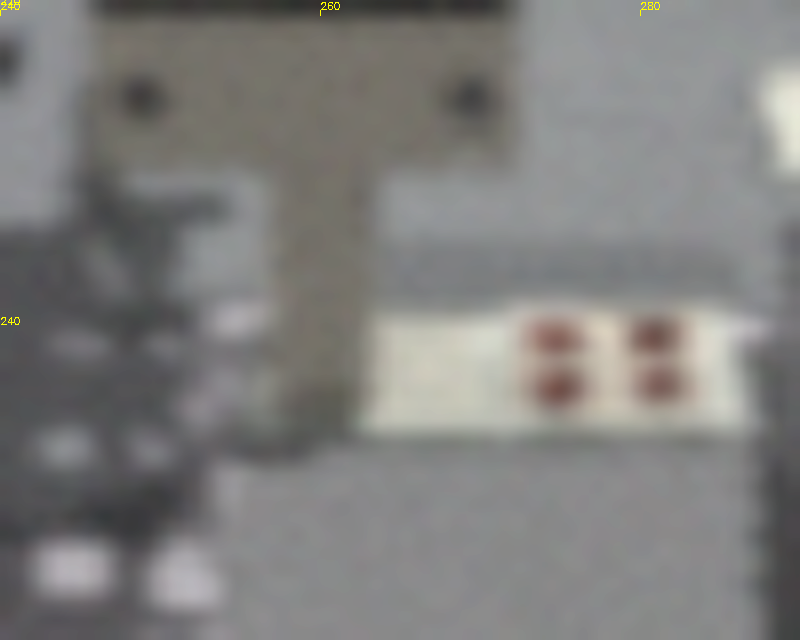

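Run:
```python
from h import *
w=onz("side",np.array([[365,432],[755,434],[740,310]])/16+[239.5,219.5],.010);print([w2d(*q[:2]).round(4) for q in w])
w=onz("side",np.array([[765,500],[220,460],[215,500],[238,500]])/16+[239.5,219.5],.007);print([w2d(*q[:2]).round(4) for q in w])
shift(*d2w(-.107,-.074),.0106,183.4)
```

```text
[array([-0.0996,  0.063 ]), array([-0.0294,  0.0637]), array([-0.0309,  0.1108])]
[array([-0.0281,  0.0452]), array([-0.1254,  0.0576]), array([-0.1256,  0.0432]), array([-0.1215,  0.0433])]
shift mm [ 1.000e+00 -1.586e+02  1.000e-01] twist 0.2
```

Request:
carry_out --plan '[[[0,-5,0],0,16],[[0.2,-14,0],0,16],[[0.4,-23,0],0,16],[[0.6,-32,0],0,16],[[0.8,-41,0],0,16],[[1.0,-50,0],0,16],[[1.2,-59,0],0,16],[[1.4,-68,0],0,16],[[1.6,-77,0],0,16],[[1.8,-86,0],0,16],[[2.0,-95,0],0,16],[[2,-104,0],0,16],[[2,-113,0],0,16],[[2,-122,0],0,16],[[2,-131,0],0,16],[[2,-140,0],0,16],[[2,-148,0],0,16],[[2,-154,0],0,16],[[2,-158,0],0,16],[[2,-158,0],0,16]]'

```text
t: 24.4
position: [0.5103, -0.2084, 0.0103]
ee_rot: [-0.032, 0.999, -0.001, 0.001]
contact_force: [0.8, -1.3, 6.9]
opening: 0.174
```

Request:
carry_out --plan '[[[0,0,-2],0,16],[[0,0,-10],0,16],[[0,0,-40],0,16],[[0,-20,-70],0,16],[[0,-70,-70],0,16],[[0,-120,-70],0,16],[[0,-170,-70],0,16],[[0,-170,-70],0,16]]'

```text
t: 25.2
position: [0.519, -0.3827, 0.0788]
ee_rot: [-0.03, 1.0, -0.001, -0.0]
contact_force: [1.0, 1.4, 0.2]
opening: 0.175
```

Run:
```python
from h import *
show()
im=read_camera("side");np.save('side2.npy',im);crop("side",im,225,200,120,95,6,"pics/s13.png")
im=read_camera("top");np.save('top2.npy',im);crop("top",im,200,130,195,145,4,"pics/t13.png")
cards(im)
print(spots(im,"top",(170,262,210,385)).round(4))
```

```text
t 25.2 pos [ 0.519  -0.3827  0.0788] dryer [-0.1098 -0.2484] yaw -176.54 F [1.  1.4 0.2] open 16.2 tilt [ 0.    -0.002 -1.   ]
[0.6221 0.148 ] 6.7 0.0897 0.0461
[0.6229 0.0637] 7.2 0.0894 0.0465
[[ 0.6536  0.0587  0.011 ]
 [ 0.6527  0.1423  0.011 ]
 [ 0.6514  0.0772  0.011 ]
 [ 0.6501  0.1609  0.011 ]
 [ 0.6356  0.0564  0.011 ]
 [ 0.6348  0.14    0.011 ]
 [ 0.633   0.0745  0.011 ]
 [ 0.6325  0.1584  0.011 ]
 [ 0.5683 -0.1929  0.011 ]
 [ 0.5521 -0.2131  0.011 ]
 [ 0.5498 -0.1949  0.011 ]]
```

View pics/s13.png

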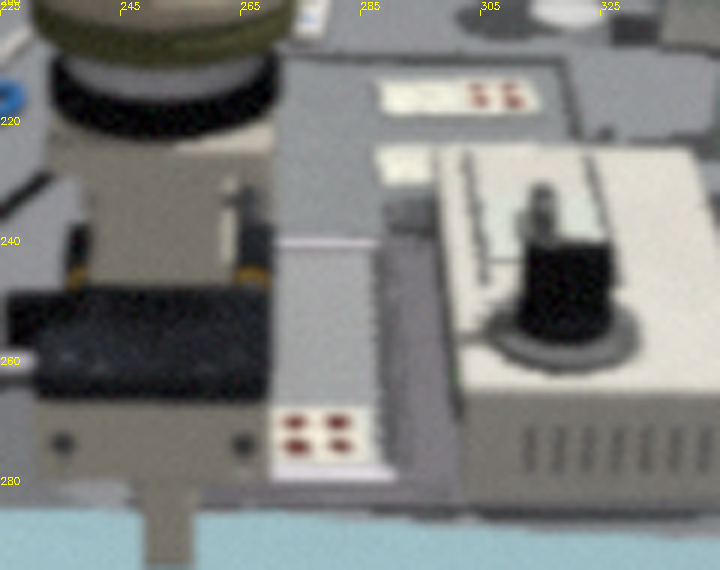

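View pics/t13.png

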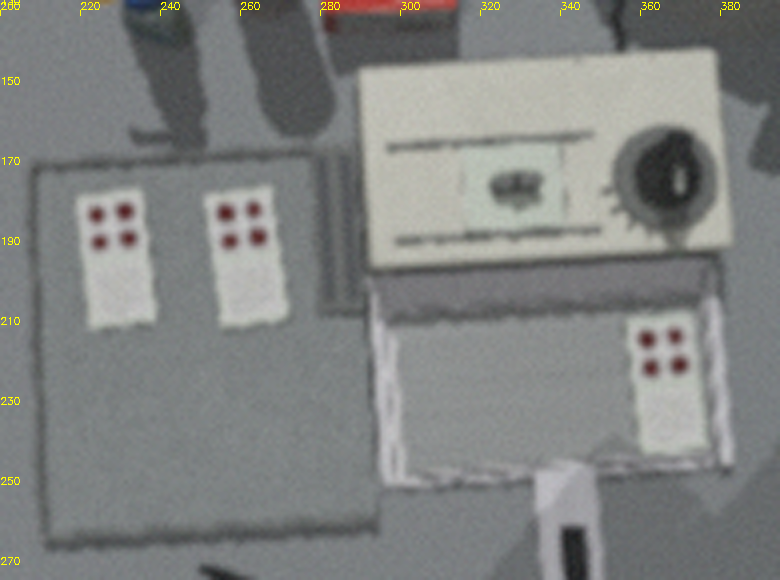

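Run:
```python
from h import *
fitc("top",np.array([[641,456],[707,450],[693,314],[627,320]])/4+[199.5,129.5],.010)
print("released TCP",w2d(.5103,-.2084).round(4))
for c,y in(((.6229,.0637),7.5),((.6221,.148),6.8)):
    a=np.radians(y); print("centre d",w2d(*c).round(4)); q=(c[0]-.033*np.cos(a)+.001,c[1]-.033*np.sin(a)-.001); print(q); shift(*q,.03,180+y)
```

```text
len [np.float64(0.0425), np.float64(0.0874), np.float64(0.043), np.float64(0.0872)] ctr [ 0.5396 -0.2049] yaw 4.2 label [ 0.5177 -0.2065] dryer ctr [-0.0786 -0.0721]
released TCP [-0.1081 -0.0739]
centre d [0.0205 0.191 ]
(np.float64(0.5911823195746643), np.float64(0.0583926356567383))
shift mm [-99.1 430.9  48.7] twist -3.9
centre d [0.0247 0.2752]
(np.float64(0.5903321382324843), np.float64(0.14309266904588547))
shift mm [-103.6  515.4   48.8] twist -3.2
```

Request:
carry_out --plan '[[[0,20,-50],0,16],[[0,60,-90],0,16],[[-10,110,-90],0,16],[[-25,160,-90],0,16],[[-40,210,-90],0,16],[[-55,260,-90],-2,16],[[-70,310,-90],-3.9,16],[[-85,360,-90],-3.9,16],[[-95,400,-60],-3.9,16],[[-99,431,-20],-3.9,16],[[-99,431,20],-3.9,16],[[-99,431,45],-3.9,16],[[-99,431,58],-3.9,16],[[-99,431,63],-3.9,16],[[-99,431,65],-3.9,16],[[-99,431,65],-3.9,16]]'

```text
t: 26.9
position: [0.5919, 0.0591, 0.0156]
ee_rot: [-0.066, 0.998, -0.0, 0.001]
contact_force: [0.4, 0.5, -0.2]
opening: 0.173
```

Run:
```python
from h import *
show()
im=read_camera("side");crop("side",im,240,195,60,45,13,"pics/s14.png")
im=read_camera("top");crop("top",im,200,130,195,145,4,"pics/t14.png")
```

```text
t 26.9 pos [0.5919 0.0591 0.0156] dryer [-0.0108  0.1882] yaw -172.4 F [ 0.4  0.5 -0.2] open 16.1 tilt [-0.003 -0.    -1.   ]
```

View pics/s14.png

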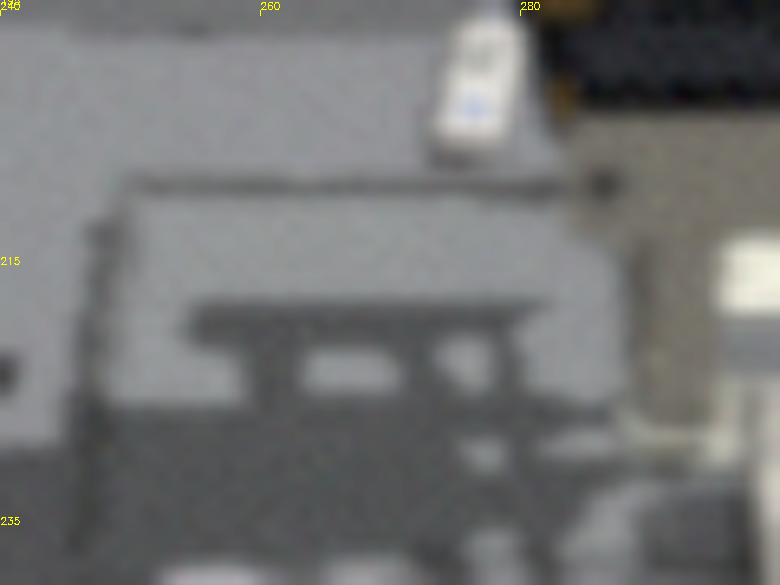

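The finger stands over the label end at about (291,228). I'll press.

Request:
carry_out --plan '[[[-1.5,0,3],0,16],[[-1.5,0,4.5],0,16],[[-1.5,0,5.2],0,16],[[-1.5,0,5.5],0,16],[[-1.5,0,5.5],0,16]]'

```text
t: 27.5
position: [0.5946, 0.0594, 0.0113]
ee_rot: [-0.066, 0.998, -0.0, 0.002]
contact_force: [-1.9, -0.6, 15.0]
opening: 0.171
```

Run:
```python
from h import *
show(); shift(*d2w(-.1065,.195),.0113,183.4)
```

```text
t 27.5 pos [0.5946 0.0594 0.0113] dryer [-0.0081  0.1884] yaw -172.38 F [-1.9 -0.6 15. ] open 15.9 tilt [-0.005 -0.001 -1.   ]
shift mm [97.7 13.8 -0.5] twist 4.2
```

Request:
carry_out --plan '[[[0,0,-0.7],0,16],[[2,0.3,-0.7],0,16],[[7,1,-0.7],0,16],[[13,2,-0.7],0.5,16],[[19,3,-0.7],1,16],[[25,4,-0.7],1.5,16],[[32,5,-0.7],2,16],[[40,6,-0.7],2.5,16],[[48,7,-0.7],3,16]]'

```text
t: 28.4
position: [0.546, 0.06, 0.0113]
ee_rot: [-0.04, 0.999, -0.0, 0.003]
contact_force: [1.4, -0.1, 8.2]
opening: 0.17
```

Request:
carry_out --plan '[[[8,1,0],0.3,16],[[16,2,0],0.6,16],[[24,3,0],1,16],[[32,4,0],1.2,16],[[40,5,0],1.2,16],[[45,6,0],1.2,16],[[48.5,6.5,0],1.2,16],[[48.5,6.5,0],1.2,16]]'

```text
t: 29.2
position: [0.4968, 0.0626, 0.0112]
ee_rot: [-0.03, 1.0, 0.0, 0.002]
contact_force: [-1.0, -0.0, 12.1]
opening: 0.168
```

Run:
```python
from h import *
show()
im=read_camera("side");np.save('side2.npy',im);crop("side",im,240,205,50,40,16,"pics/s15.png")
```

```text
t 29.2 pos [0.4968 0.0626 0.0112] dryer [-0.1054  0.1974] yaw -176.58 F [-1.  -0.  12.1] open 15.6 tilt [-0.005 -0.    -1.   ]
```

View pics/s15.png

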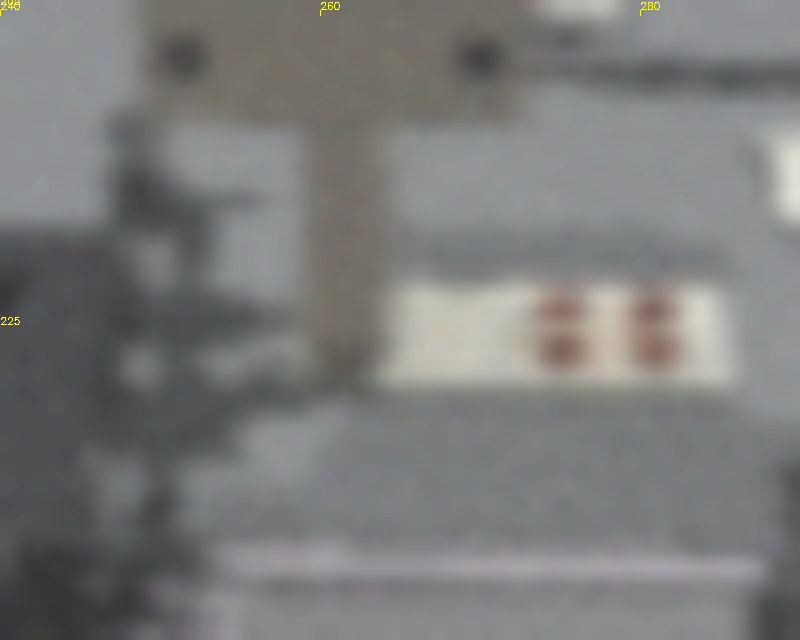

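Run:
```python
from h import *
w=onz("side",np.array([[385,386],[736,388],[726,283]])/16+[239.5,204.5],.011);print([w2d(*q[:2]).round(4) for q in w])
d=w[1]-w[0];print(np.degrees(np.arctan2(d[1],d[0])))
shift(*d2w(-.1065,.075),.0106,183.4)
```

```text
[array([-0.0988,  0.1752]), array([-0.03 ,  0.176]), array([-0.0309,  0.2234])]
4.072736825679086
shift mm [   1.1 -122.4    0.7] twist 0.0
```

Request:
carry_out --plan '[[[0,-3,-0.6],0,16],[[0,-10,-0.6],0,16],[[0.1,-19,-0.6],0,16],[[0.2,-28,-0.6],0.2,16],[[0.3,-37,-0.6],0.3,16],[[0.4,-46,-0.6],0.4,16],[[0.5,-55,-0.5],0.4,16],[[0.6,-64,-0.4],0.4,16],[[0.7,-73,-0.3],0.4,16],[[0.8,-82,-0.1],0.4,16],[[0.9,-91,0.1],0.4,16],[[1.0,-100,0.2],0.4,16],[[1.1,-109,0.3],0.4,16],[[1.2,-114,0.3],0.4,16],[[1.2,-114,0.3],0.4,16]]'

```text
t: 30.75
position: [0.5021, -0.0525, 0.0103]
ee_rot: [-0.026, 1.0, -0.001, 0.002]
contact_force: [0.0, -1.1, 7.5]
opening: 0.175
```

Run:
```python
from h import *
show(); shift(*d2w(-.1065,-.024),.0104,183.4)
im=read_camera("side");np.save('side2.npy',im);crop("side",im,240,220,50,40,16,"pics/s16.png")
```

```text
t 30.75 pos [ 0.5021 -0.0525  0.0103] dryer [-0.107   0.0822] yaw -177.03 F [ 0.  -1.1  7.5] open 16.3 tilt [-0.004 -0.001 -1.   ]
shift mm [  -1.3 -106.2    0. ] twist -0.4
```

View pics/s16.png

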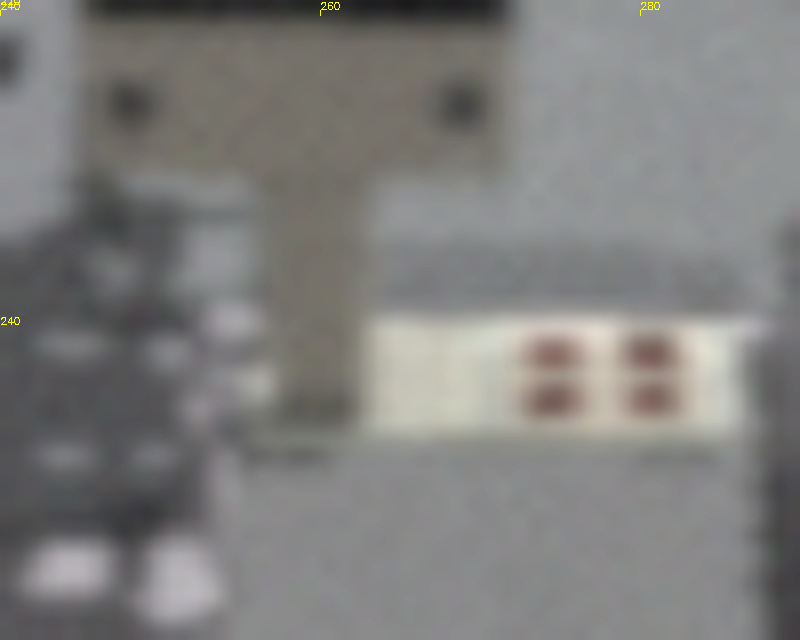

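The card is on the tray, square. I'll slide it on to its slot.

Request:
carry_out --plan '[[[0,-5,0],0,16],[[-0.1,-14,0],0,16],[[-0.2,-23,0],0,16],[[-0.3,-32,0],0,16],[[-0.4,-41,0],-0.1,16],[[-0.5,-50,0],-0.2,16],[[-0.6,-59,0],-0.2,16],[[-0.7,-68,0],-0.2,16],[[-0.8,-77,0],-0.2,16],[[-0.9,-86,0],-0.2,16],[[-1,-95,0],-0.2,16],[[-1,-102,0],-0.2,16],[[-1,-106,0],-0.2,16],[[-1,-106,0],-0.2,16]]'

```text
t: 32.2
position: [0.5085, -0.1585, 0.0103]
ee_rot: [-0.028, 1.0, -0.001, 0.002]
contact_force: [-0.4, -0.3, 7.0]
opening: 0.171
```

Request:
carry_out --plan '[[[0,0,-2],0,16],[[0,0,-10],0,16],[[0,0,-40],0,16],[[0,0,-80],0,16],[[0,-40,-90],0,16],[[0,-90,-90],0,16],[[0,-140,-90],0,16],[[0,-190,-90],0,16],[[0,-220,-90],0,16],[[0,-220,-90],0,16]]'

```text
t: 33.2
position: [0.5185, -0.3807, 0.0989]
ee_rot: [-0.026, 1.0, -0.001, 0.0]
contact_force: [-0.3, 0.9, -1.1]
opening: 0.17
```

Run:
```python
from h import *
show()
im=read_camera("top");np.save('top2.npy',im);crop("top",im,200,130,195,145,4,"pics/t17.png")
c,y=cards(im)[0][:2]; a=np.radians(y)
q=(c[0]-.031*np.cos(a)+.002,c[1]-.031*np.sin(a)-.001); print(w2d(*c),q); shift(*q,.015,180+y)
```

```text
t 33.2 pos [ 0.5185 -0.3807  0.0989] dryer [-0.1101 -0.2464] yaw -176.99 F [-0.3  0.9 -1.1] open 15.8 tilt [-0.    -0.001 -1.   ]
[0.6224 0.1481] 7.0 0.0894 0.046
[0.02497121 0.27530363] (np.float64(0.593631069299119), np.float64(0.14332205035444043))
shift mm [-102.9  516.8   83.6] twist -3.9
```

View pics/t17.png

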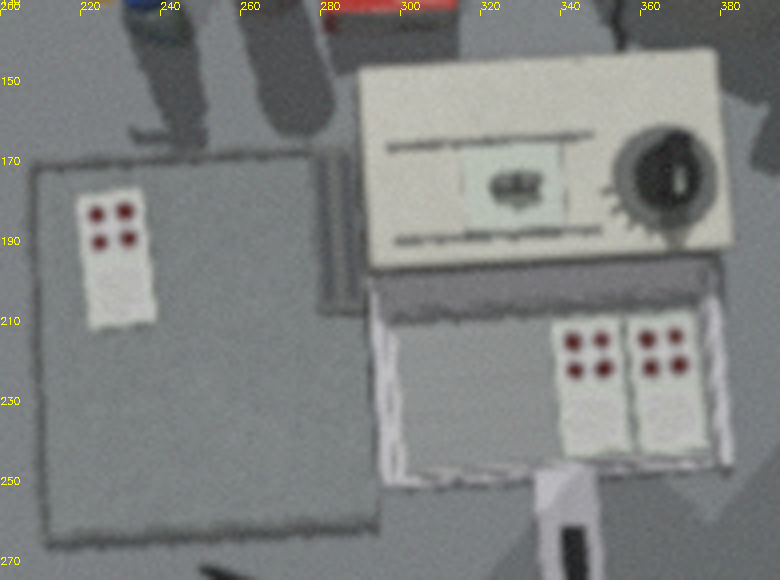

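Two cards now lie side by side in the tray, gap about 2 px at (355,230). The last one is at (229,195).

Request:
carry_out --plan '[[[0,25,-35],0,16],[[0,70,-60],0,16],[[-10,118,-60],0,16],[[-25,166,-60],0,16],[[-40,213,-60],0,16],[[-55,260,-60],-2,16],[[-70,308,-60],-3.9,16],[[-80,356,-60],-3.9,16],[[-90,404,-60],-3.9,16],[[-100,450,-50],-3.9,16],[[-103,490,-20],-3.9,16],[[-103,517,10],-3.9,16],[[-103,517,45],-3.9,16],[[-103,517,72],-3.9,16],[[-103,517,82],-3.9,16],[[-103,517,84],-3.9,16],[[-103,517,84],-3.9,16]]'

```text
t: 34.95
position: [0.5933, 0.1457, 0.0157]
ee_rot: [-0.062, 0.998, 0.0, 0.001]
contact_force: [-0.0, -0.1, 0.3]
opening: 0.175
```

Run:
```python
from h import *
show()
im=read_camera("side");crop("side",im,260,185,60,45,13,"pics/s18.png")
```

```text
t 34.95 pos [0.5933 0.1457 0.0157] dryer [-0.0042  0.2746] yaw -172.86 F [-0.  -0.1  0.3] open 16.2 tilt [-0.001  0.    -1.   ]
```

View pics/s18.png

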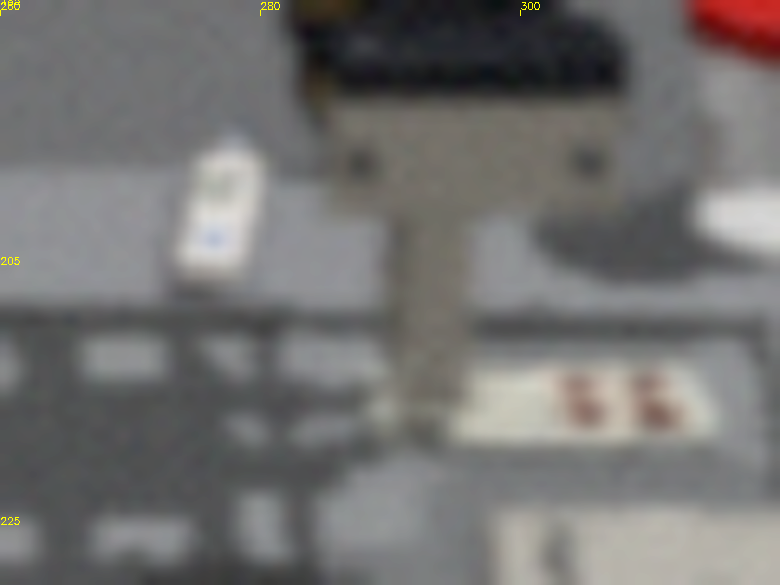

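Request:
carry_out --plan '[[[0,-1.5,3],0,16],[[0,-1.5,4.2],0,16],[[0,-1.5,4.8],0,16],[[0,-1.5,4.9],0,16],[[0,-1.5,4.9],0,16]]'

```text
t: 35.5
position: [0.5944, 0.1437, 0.0113]
ee_rot: [-0.062, 0.998, 0.0, 0.001]
contact_force: [-0.9, -0.4, 6.0]
opening: 0.171
```

Run:
```python
from h import *
show(); shift(*d2w(-.1065,.205),.0113,183.5)
```

```text
t 35.5 pos [0.5944 0.1437 0.0113] dryer [-0.0032  0.2726] yaw -172.89 F [-0.9 -0.4  6. ] open 15.9 tilt [-0.003 -0.    -1.   ]
shift mm [107.4 -60.8  -0.2] twist 3.6
```

Request:
carry_out --plan '[[[4,-2,0],0,16],[[11,-6,0],0.3,16],[[18,-10,0],0.7,16],[[26,-15,0],1,16],[[34,-19,-0.1],1.4,16],[[42,-24,-0.1],1.7,16],[[50,-28,-0.1],2,16],[[58,-33,-0.2],2.4,16],[[66,-37,-0.2],2.7,16],[[74,-42,-0.2],3,16],[[82,-46,-0.2],3.3,16],[[90,-51,-0.3],3.6,16],[[97,-55,-0.3],3.6,16],[[103,-58,-0.3],3.6,16],[[106.5,-60.5,-0.3],3.6,16],[[106.5,-60.5,-0.3],3.6,16]]'

```text
t: 37.1
position: [0.4957, 0.07, 0.0113]
ee_rot: [-0.03, 1.0, -0.0, 0.001]
contact_force: [-1.5, -1.3, 7.5]
opening: 0.169
```

Run:
```python
from h import *
show()
im=read_camera("side");np.save('side2.npy',im);crop("side",im,240,205,50,40,16,"pics/s19.png")
```

```text
t 37.1 pos [0.4957 0.07   0.0113] dryer [-0.1062  0.2049] yaw -176.51 F [-1.5 -1.3  7.5] open 15.7 tilt [-0.002 -0.    -1.   ]
```

View pics/s19.png

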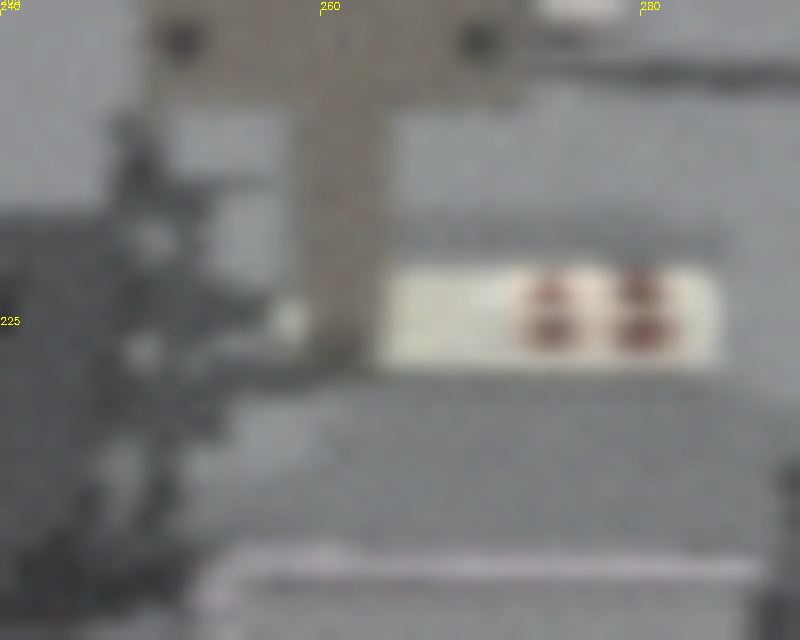

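Run:
```python
from h import *
w=onz("side",np.array([[385,366],[720,368],[714,265]])/16+[239.5,204.5],.011);print([w2d(*q[:2]).round(4) for q in w])
d=w[1]-w[0];print(np.degrees(np.arctan2(d[1],d[0])))
shift(*d2w(-.105,.080),.0105,183.4)
```

```text
[array([-0.099,  0.184]), array([-0.033 ,  0.1847]), array([-0.0331,  0.2317])]
4.0501269770762525
shift mm [  -0.9 -125.     0.8] twist 0.1
```

Request:
carry_out --plan '[[[0,-4,0],0,16],[[0,-12,0],0,16],[[-0.1,-21,0],0.2,16],[[-0.2,-30,0],0.3,16],[[-0.3,-39,0],0.4,16],[[-0.4,-48,0],0.4,16],[[-0.5,-57,0],0.4,16],[[-0.6,-66,0.1],0.4,16],[[-0.7,-75,0.2],0.4,16],[[-0.8,-84,0.3],0.4,16],[[-0.8,-93,0.5],0.4,16],[[-0.8,-102,0.7],0.4,16],[[-0.8,-111,0.8],0.4,16],[[-0.8,-120,0.9],0.4,16],[[-0.8,-125,0.9],0.4,16],[[-0.8,-125,0.9],0.4,16]]'

```text
t: 38.75
position: [0.5044, -0.0553, 0.0103]
ee_rot: [-0.027, 1.0, -0.0, 0.001]
contact_force: [-0.3, 0.1, 6.5]
opening: 0.172
```

Run:
```python
from h import *
show(); shift(*d2w(-.1055,.025),.0104,183.4)
im=read_camera("side");np.save('side2.npy',im);crop("side",im,240,220,50,40,16,"pics/s20.png")
```

```text
t 38.75 pos [ 0.5044 -0.0553  0.0103] dryer [-0.1048  0.0792] yaw -176.93 F [-0.3  0.1  6.5] open 16.0 tilt [-0.002 -0.001 -1.   ]
shift mm [  0.3 -54.2  -0.1] twist -0.3
```

View pics/s20.png

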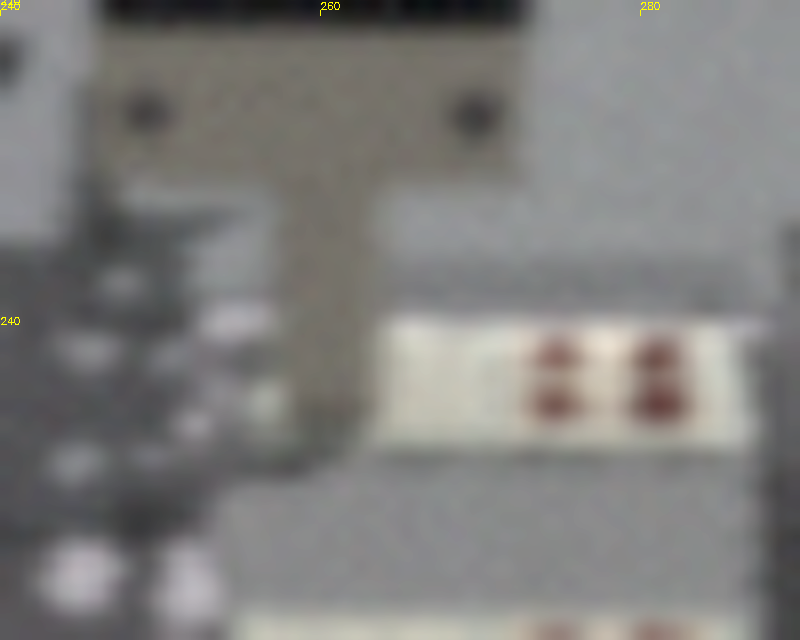

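Request:
carry_out --plan '[[[0,-4,0],0,16],[[0.2,-12,0],0,16],[[0.4,-20,0],0,16],[[0.6,-28,0],-0.1,16],[[0.8,-36,0],-0.2,16],[[0.8,-43,0],-0.2,16],[[0.8,-49,0],-0.2,16],[[0.8,-53,0],-0.2,16],[[0.8,-53,0],-0.2,16]]'

```text
t: 39.7
position: [0.5064, -0.1082, 0.0103]
ee_rot: [-0.029, 1.0, -0.001, 0.001]
contact_force: [-0.1, -1.0, 7.0]
opening: 0.172
```

Request:
carry_out --plan '[[[0,0,-2],0,16],[[0,0,-10],0,16],[[0,0,-40],0,16],[[0,0,-80],0,16],[[0,-40,-90],0,16],[[0,-90,-90],0,16],[[0,-140,-90],0,16],[[0,-190,-90],0,16],[[0,-240,-90],0,16],[[0,-270,-90],0,50],[[0,-270,-90],0,60]]'

```text
t: 40.8
position: [0.5202, -0.3806, 0.0992]
ee_rot: [-0.027, 1.0, -0.001, -0.0]
contact_force: [1.3, -0.2, 0.2]
opening: 0.298
```

Run:
```python
from h import *
show()
im=read_camera("top");np.save('top2.npy',im);crop("top",im,280,130,110,145,5,"pics/t21.png")
f=d2w(-.181,0); print(f); shift(.434,-.139,.10,3.4); shift(.434,-.139,.10,183.4)
```

```text
t 40.8 pos [ 0.5202 -0.3806  0.0992] dryer [-0.1084 -0.2464] yaw -176.89 F [ 1.3 -0.2  0.2] open 27.8 tilt [ 0.    -0.001 -1.   ]
[ 0.43311859 -0.13893445]
shift mm [ 73.1 243.6  -1. ] twist 179.8
shift mm [ 73.1 243.6  -1. ] twist -0.2
```

View pics/t21.png

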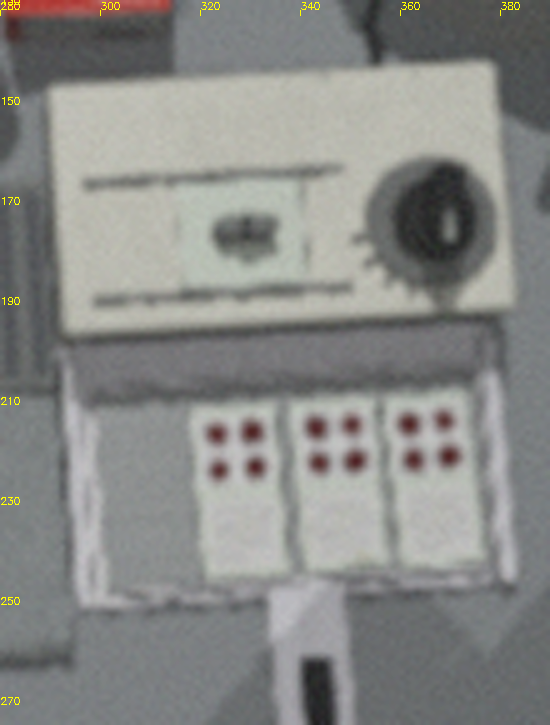

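All three cards lie square in the tray, at (325,240), (347,238) and (368,236). Now I'll grip the fin.

Request:
carry_out --plan '[[[10,35,-5],0,60],[[24,80,-5],0,60],[[38,127,-5],0,60],[[52,174,-5],0,60],[[66,220,-5],0,60],[[73,243.5,10],0,60],[[73,243.5,40],0,60],[[73,243.5,68],0,60],[[73,243.5,81],0,60],[[73,243.5,84.5],0,60],[[73,243.5,84.5],0,30],[[73,243.5,84.5],0,8],[[73,243.5,84.5],0,8],[[73,243.5,84.5],0,8],[[73,243.5,84.5],0,8],[[73,243.5,84.5],0,8],[[73,243.5,84.5],0,8]]' --grip_force 25

```text
t: 42.55
position: [0.4343, -0.1379, 0.0147]
ee_rot: [-0.029, 1.0, -0.0, 0.0]
contact_force: [-0.8, -0.4, 2.0]
opening: 0.15
```

Run:
```python
from h import *
show(); shift(*d2w(-.043,0),.0147,183.4)
im=read_camera("side");np.save('side2.npy',im);crop("side",im,215,195,130,100,6,"pics/s22.png")
```

```text
t 42.55 pos [ 0.4343 -0.1379  0.0147] dryer [-0.1798  0.0009] yaw -176.68 F [-0.8 -0.4  2. ] open 13.9 tilt [-0. -0. -1.]
shift mm [-1.368e+02 -7.000e-01  1.000e-01] twist -0.1
```

View pics/s22.png

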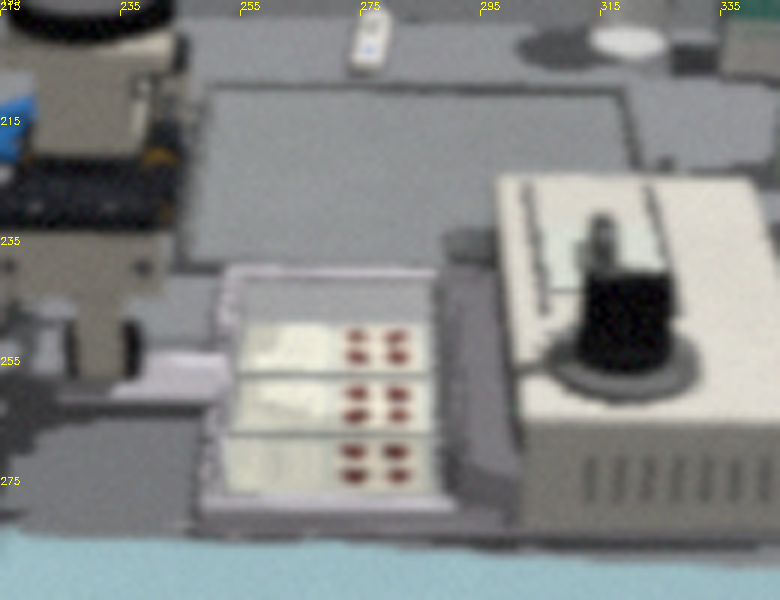

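Request:
carry_out --plan '[[[-2,0,0],0,8],[[-6,0,0],0,8],[[-12,0,0],0,8],[[-19,0,0],0,8],[[-26,0,0],0,8],[[-33,0,0],0,8],[[-40,0,0],0,8],[[-47,0,0],0,8],[[-54,0,0],0,8],[[-61,0,0],0,8],[[-68,-0.2,0],0,8],[[-75,-0.3,0],0,8],[[-82,-0.4,0],0,8],[[-89,-0.5,0],0,8],[[-96,-0.5,0],0,8],[[-103,-0.6,0],0,8],[[-110,-0.6,0],0,8],[[-116,-0.7,0],0,8],[[-120,-0.7,0],0,8],[[-122,-0.7,0],0,8]]'

```text
t: 44.6
position: [0.5563, -0.1313, 0.0144]
ee_rot: [-0.029, 1.0, 0.0, -0.0]
contact_force: [-2.0, 1.6, 5.7]
opening: 0.146
```

Request:
carry_out --plan '[[[-3,0,0],0,8],[[-6,0,0],0,8],[[-9,0,0],0,8],[[-11,0,0],0,8],[[-12.5,0,0],0,8],[[-13.5,0,0],0,8],[[-13.5,0,0],0,8]]'

```text
t: 45.3
position: [0.5696, -0.1306, 0.0144]
ee_rot: [-0.029, 1.0, 0.0, 0.0]
contact_force: [0.2, 3.1, 1.6]
opening: 0.15
```

Request:
carry_out --plan '[[[-1,0,0],0,8],[[-2,0,0],0,8],[[-2.5,0,0],0,8],[[-2.5,0,0],0,8]]'

```text
t: 45.7
position: [0.5714, -0.1303, 0.0144]
ee_rot: [-0.029, 1.0, 0.0, -0.001]
contact_force: [-4.7, 3.5, 5.6]
opening: 0.152
```

Request:
carry_out --plan '[[[-1,0,0],0,8],[[-2,0,0],0,8],[[-2,0,0],0,8]]'

```text
t: 46.0
position: [0.5719, -0.1302, 0.0142]
ee_rot: [-0.029, 1.0, 0.0, -0.002]
contact_force: [-10.7, 2.5, 10.8]
opening: 0.148
```

Stop reached, with Fx at -11 N and 137.6 mm travelled. I'll release and lift.

Request:
carry_out --plan '[[[0,0,0],0,40],[[0,0,0],0,50],[[0,0,-5],0,50],[[0,0,-25],0,50],[[0,0,-60],0,40],[[0,0,-110],0,20],[[20,-40,-130],0,0],[[20,-90,-130],0,0],[[20,-140,-130],0,0],[[20,-190,-130],0,0],[[20,-220,-130],0,0],[[20,-220,-130],0,0]]'

```text
t: 47.2
position: [0.566, -0.3558, 0.1446]
ee_rot: [-0.027, 1.0, -0.001, 0.0]
contact_force: [0.9, 0.1, -0.5]
opening: 0.004
```

Run:
```python
from h import *
show()
im=read_camera("top");np.save('top3.npy',im);crop("top",im,280,130,110,145,5,"pics/t23.png")
im=read_camera("side");np.save('side3.npy',im);crop("side",im,240,205,110,90,7,"pics/s23.png")
```

```text
t 47.2 pos [ 0.566  -0.3558  0.1446] dryer [-0.0612 -0.2243] yaw -176.92 F [ 0.9  0.1 -0.5] open 0.4 tilt [-0.    -0.002 -1.   ]
```

View pics/t23.png

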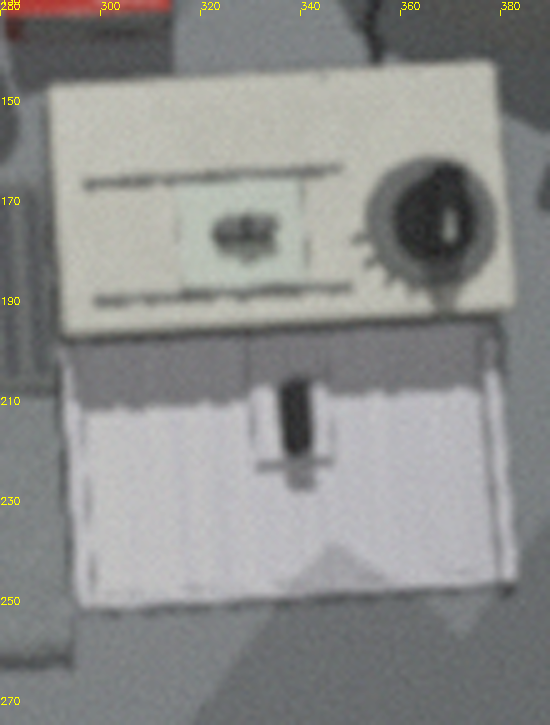

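View pics/s23.png

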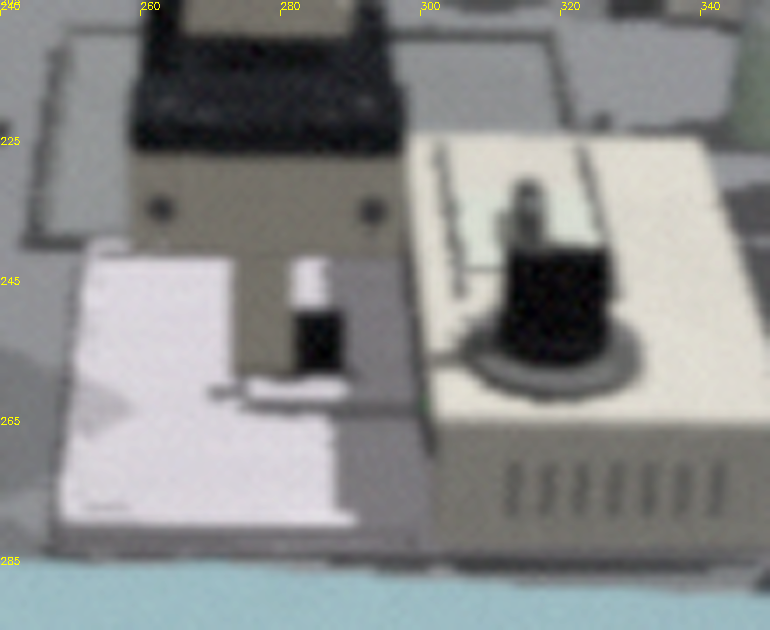

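The tray is home: the fin's centre is now at about (338,213), the housing face at row 195. Next I'll locate the vent tab and dial in both views.

Run:
```python
from h import *
t=np.array([[245,233],[440,215],[430,225]])/5+[279.5,129.5]
for q,z in zip(t,(.079,.099,.06)): print("top",onz("top",[q],z).round(4),w2d(*onz("top",[q],z)[0,:2]).round(4))
s=np.array([[527,197]])/7+[239.5,204.5]; q=onz("side",s,.079); print("side tab",q,w2d(*q[0,:2]))
for n,x0,y0,w,h,sc in(("top",315,155,70,45,11),("side",300,225,40,40,15)):
    crop(n,np.load(n+'3.npy'),x0,y0,w,h,sc,f"pics/z_{n}.png")
```

```text
top [[ 0.6542 -0.1016  0.079 ]] [0.0419 0.0242]
top [[ 0.6587 -0.1918  0.099 ]] [ 0.041  -0.0662]
top [[ 0.6622 -0.1958  0.06  ]] [ 0.0443 -0.0703]
side tab [[ 0.65640767 -0.10636238  0.079     ]] [0.04382779 0.01927228]
```

View pics/z_top.png

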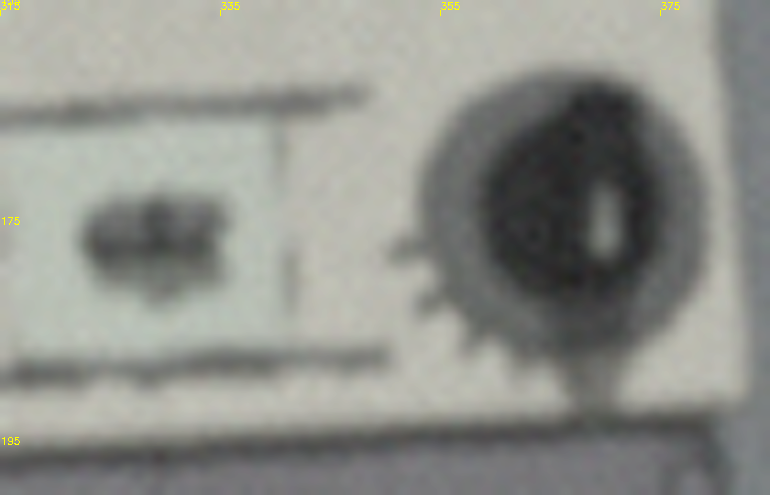

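View pics/z_side.png

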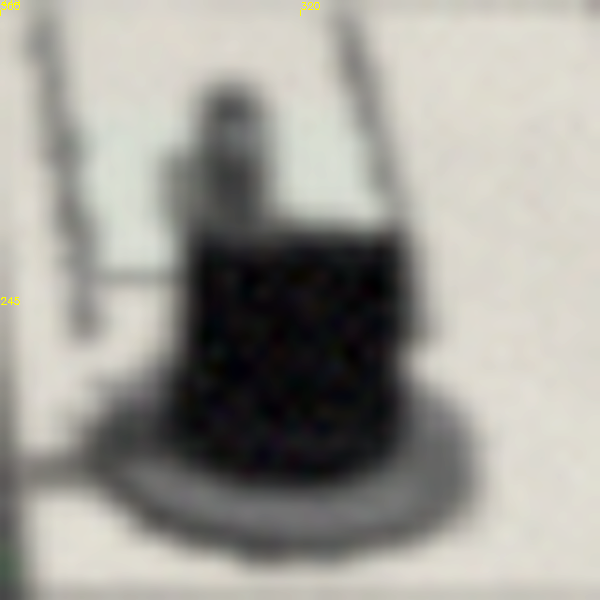

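Run:
```python
from h import *
q=onz("side",np.array([[280,455]])/15+[299.5,224.5],.066)[0]; print("disc side",q,w2d(*q[:2]))
q=onz("top",np.array([[565,212]])/11+[314.5,154.5],.066)[0]; print("disc top",q,w2d(*q[:2]))
# bar top: side top edge far row ~220-235 ; white mark end top (603,225)
print(tri(np.array([603,222])/11+[314.5,154.5],np.array([298,232])/15+[299.5,224.5]))
shift(*d2w(.044,-.018),.12,183.4)
```

```text
disc side [ 0.66237445 -0.20206759  0.066     ] [ 0.04410813 -0.07661834]
disc top [ 0.66271369 -0.19534636  0.066     ] [ 0.04484539 -0.06992906]
(array([ 0.6581, -0.195 ,  0.1033]), array([-0.0107, -0.0004, -0.0022]))
shift mm [-103.8  202.5   24.5] twist -0.2
```

Request:
carry_out --plan '[[[-15,30,0],0,0],[[-35,70,0],0,0],[[-56,110,0],0,0],[[-77,150,0],0,0],[[-98,190,0],0,0],[[-104,202,0],0,0],[[-104,202,25],0,0],[[-104,202,50],0,0],[[-104,202,66],0,0],[[-104,202,74],0,0],[[-104,202,75],0,0],[[-104,202,75],0,0]]'

```text
t: 48.5
position: [0.6593, -0.1438, 0.0704]
ee_rot: [-0.029, 1.0, -0.0, 0.0]
contact_force: [-1.2, -0.6, 0.4]
opening: 0.004
```

Run:
```python
from h import *
show()
im=read_camera("side");crop("side",im,290,205,55,60,10,"pics/s24.png")
im=read_camera("top");crop("top",im,280,130,110,80,7,"pics/t24.png")
```

```text
t 48.5 pos [ 0.6593 -0.1438  0.0704] dryer [ 0.0445 -0.0182] yaw -176.68 F [-1.2 -0.6  0.4] open 0.4 tilt [-0.001 -0.    -1.   ]
```

View pics/s24.png

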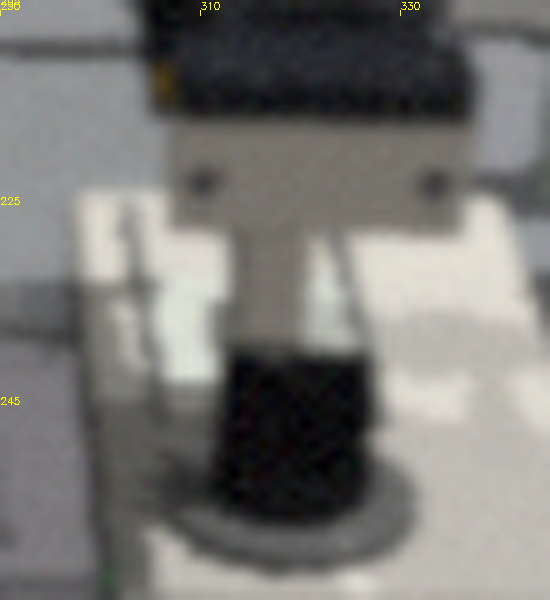

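View pics/t24.png

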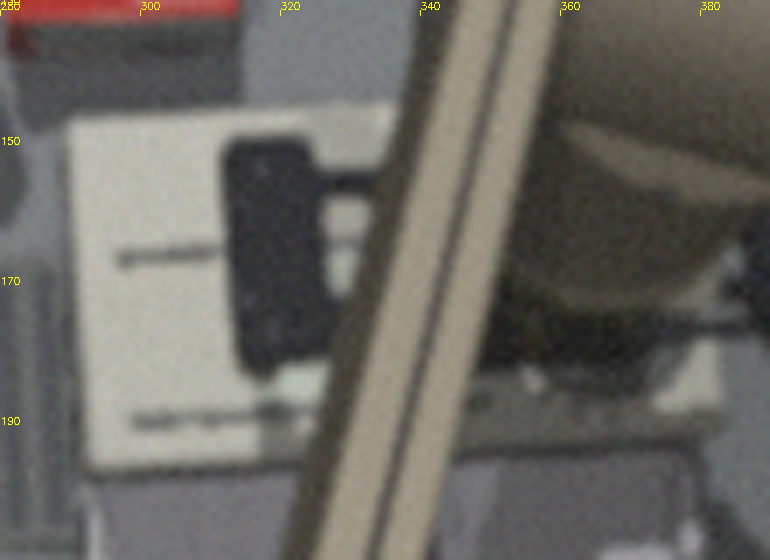

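Request:
carry_out --plan '[[[0,0,2],0,0],[[0,5,2],0,0],[[0,10,2],0,0],[[0,15,2],0,0],[[0,20,2],0,0],[[0,25,2],0,0],[[0,25,2],0,0]]'

```text
t: 49.3
position: [0.6575, -0.1176, 0.0676]
ee_rot: [-0.029, 1.0, 0.0, 0.0]
contact_force: [0.1, -0.1, 0.7]
opening: 0.003
```

Request:
carry_out --plan '[[[0,5,0],0,0],[[0,10,0],0,0],[[0,15,0],0,0],[[0,20,0],0,0],[[0,25,0],0,0],[[0,29,0],0,0],[[0,33,0],0,0],[[0,33,0],0,0]]'

```text
t: 50.1
position: [0.6555, -0.0848, 0.0675]
ee_rot: [-0.029, 1.0, 0.0, -0.0]
contact_force: [-0.6, -0.1, 0.3]
opening: 0.007
```

Request:
carry_out --plan '[[[0,2,0],0,0],[[0,4,0],0,0],[[0,6,0],0,0],[[0,6,0],0,0]]'

```text
t: 50.5
position: [0.6552, -0.0803, 0.0675]
ee_rot: [-0.029, 1.0, -0.001, 0.0]
contact_force: [0.3, -4.1, -0.8]
opening: 0.0
```

Request:
carry_out --plan '[[[0,1,0],0,0],[[0,2,0],0,0],[[0,2,0],0,0]]'

```text
t: 50.8
position: [0.6552, -0.08, 0.0676]
ee_rot: [-0.029, 1.0, -0.002, 0.0]
contact_force: [0.5, -11.5, -1.4]
opening: 0.006
```

Run:
```python
from h import *
show()
im=read_camera("side");crop("side",im,290,205,55,60,10,"pics/s25.png")
```

```text
t 50.8 pos [ 0.6552 -0.08    0.0676] dryer [0.0442 0.0457] yaw -176.73 F [  0.5 -11.5  -1.4] open 0.6 tilt [-0.    -0.003 -1.   ]
```

View pics/s25.png

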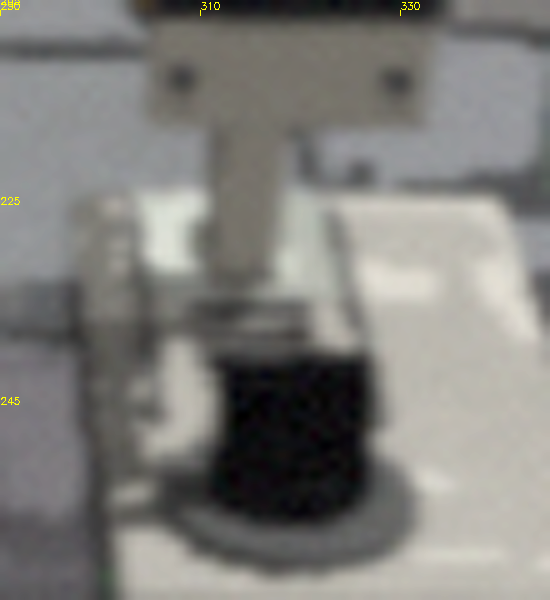

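The vent is open against its stop, Fy -11.5 N, with the slots bare at about (312,238). I'll back off and go above the dial.

Run:
```python
from h import *
shift(*d2w(.0445,-.0735),.13,176.4)
```

```text
shift mm [  -0.6 -119.3  -62. ] twist 6.9
```

Request:
carry_out --plan '[[[0,-6,0],0,0],[[0,-15,-5],0,0],[[0,-25,-30],0,0],[[0,-40,-72],0,20],[[0,-80,-82],3,50],[[-0.5,-119.5,-82],7,60],[[-0.5,-119.5,-82],7,60],[[-0.5,-119.5,-82],7,60],[[-0.5,-119.5,-82],7,60],[[-0.5,-119.5,-82],7,60]]'

```text
t: 51.85
position: [0.6624, -0.1954, 0.1492]
ee_rot: [0.031, 1.0, 0.0, -0.0]
contact_force: [-0.4, 0.4, -0.6]
opening: 0.561
```

Run:
```python
from h import *
show()
im=read_camera("side");crop("side",im,285,200,65,65,9,"pics/s26.png")
im=read_camera("top");crop("top",im,280,130,110,80,7,"pics/t26.png")
shift(*d2w(.0445,-.0735),.077,176.4)
```

```text
t 51.85 pos [ 0.6624 -0.1954  0.1492] dryer [ 0.0445 -0.07  ] yaw 176.43 F [-0.4  0.4 -0.6] open 52.2 tilt [ 0.001  0.001 -1.   ]
shift mm [-0.2 -3.3 72.4] twist 0.0
```

View pics/s26.png

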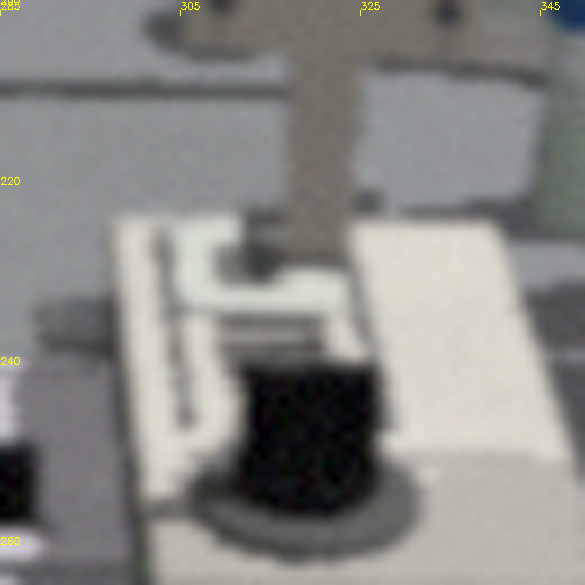

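View pics/t26.png

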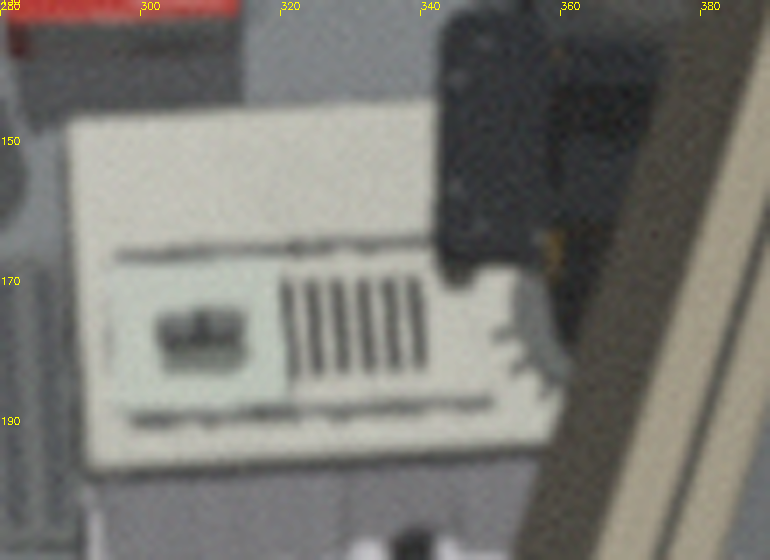

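The vent slots at (320..341, 176) are clear. I'll descend on to the dial and grip it.

Request:
carry_out --plan '[[[0.5,-3,15],0,60],[[0.5,-3,35],0,60],[[0.5,-3,55],0,60],[[0.5,-3,67],0,60],[[0.5,-3,71],0,60],[[0.5,-3,72],0,60],[[0.5,-3,72],0,40],[[0.5,-3,72],0,20],[[0.5,-3,72],0,8],[[0.5,-3,72],0,8],[[0.5,-3,72],0,8],[[0.5,-3,72],0,8],[[0.5,-3,72],0,8]]' --grip_force 12

```text
t: 53.25
position: [0.6624, -0.1941, 0.078]
ee_rot: [0.031, 1.0, 0.004, -0.0]
contact_force: [-0.4, 20.3, 5.5]
opening: 0.146
```

Run:
```python
from h import *
show(); print(r.sense()['joint_pos'].round(2), r.sense()['wrist_torque'].round(2))
im=read_camera("side");crop("side",im,285,200,65,65,9,"pics/s27.png")
```

```text
t 53.25 pos [ 0.6624 -0.1941  0.078 ] dryer [ 0.0447 -0.0687] yaw 176.45 F [-0.4 20.3  5.5] open 13.6 tilt [ 0.     0.008 -1.   ]
[-0.36  0.47  1.34  0.01  1.33 -1.87] [ 3.59 -0.06 -0.04]
```

View pics/s27.png

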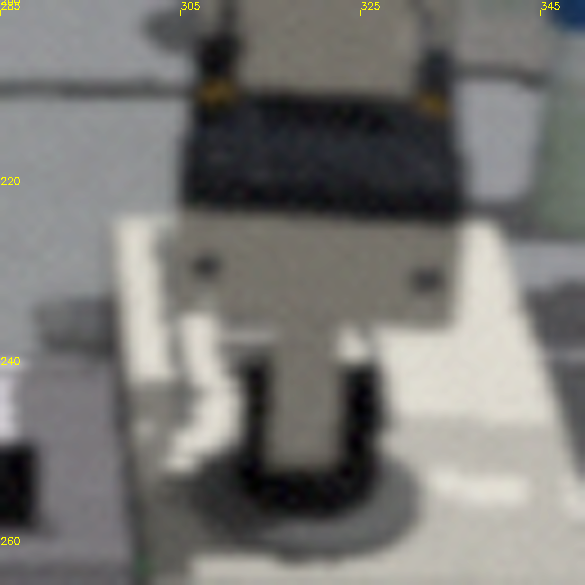

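The dial is gripped but loaded 20 N sideways. I'll relax by about 3 mm, then turn clockwise.

Request:
carry_out --plan '[[[0,1.5,0],0,8],[[0,3,0],0,8],[[0,3,0],0,8]]'

```text
t: 53.6
position: [0.6625, -0.1939, 0.078]
ee_rot: [0.031, 1.0, 0.002, 0.0]
contact_force: [0.6, 10.8, 4.1]
opening: 0.15
```

Request:
carry_out --plan '[[[0,0,0],4,8],[[0,0,0],9,8],[[0,0,0],15,8],[[0,0,0],21,8],[[0,0,0],27,8],[[0,0,0],33,8],[[0,0,0],39,8],[[0,0,0],45,8],[[0,0,0],50,8],[[0,0,0],55,8],[[0,0,0],60,8],[[0,0,0],64,8],[[0,0,0],64,8]]'

```text
t: 54.9
position: [0.6637, -0.1923, 0.078]
ee_rot: [0.557, 0.831, 0.003, -0.0]
contact_force: [5.1, 16.8, 0.5]
opening: 0.147
```

Run:
```python
from h import *
show(); print(r.sense()['wrist_torque'].round(2))
```

```text
t 54.9 pos [ 0.6637 -0.1923  0.078 ] dryer [ 0.046  -0.0669] yaw 112.32 F [ 5.1 16.8  0.5] open 13.6 tilt [ 0.004  0.004 -1.   ]
[ 2.78 -1.09 -0.02]
```

Request:
carry_out --plan '[[[1,1,0],0,8],[[2,1.5,0],0,8],[[2,1.5,0],3,8],[[2,1.5,0],6,8],[[2,1.5,0],8,8],[[2,1.5,0],8,8]]'

```text
t: 55.5
position: [0.664, -0.1921, 0.078]
ee_rot: [0.613, 0.79, 0.002, 0.0]
contact_force: [4.7, 7.7, 0.5]
opening: 0.15
```

Run:
```python
from h import *
show(); print(r.sense()['wrist_torque'].round(2))
im=read_camera("side");crop("side",im,285,200,65,65,9,"pics/s28.png")
```

```text
t 55.5 pos [ 0.664  -0.1921  0.078 ] dryer [ 0.0463 -0.0667] yaw 104.33 F [4.7 7.7 0.5] open 13.9 tilt [ 0.002  0.003 -1.   ]
[ 1.41 -0.89 -0.01]
```

View pics/s28.png

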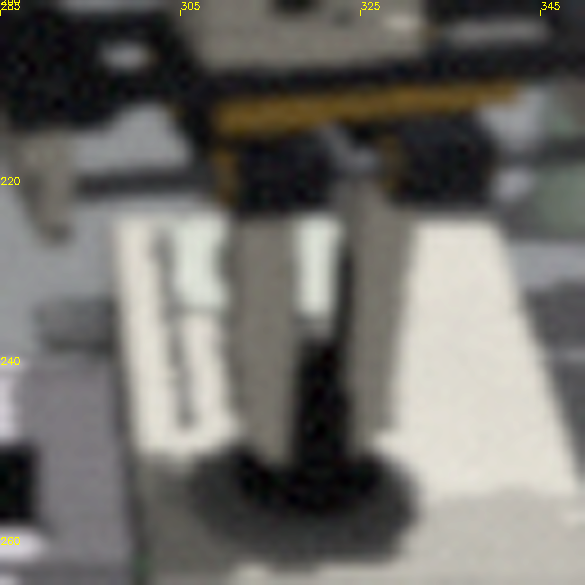

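Request:
carry_out --plan '[[[0.5,0.3,0],2,8],[[0.8,0.5,0],4,8],[[0.8,0.5,0],6,8],[[0.8,0.5,0],6,8]]'

```text
t: 55.95
position: [0.6641, -0.1922, 0.078]
ee_rot: [0.654, 0.757, 0.001, 0.0]
contact_force: [4.0, 4.2, 0.1]
opening: 0.16
```

Run:
```python
from h import *
show(); print(r.sense()['wrist_torque'].round(2))
```

```text
t 55.95 pos [ 0.6641 -0.1922  0.078 ] dryer [ 0.0464 -0.0669] yaw 98.33 F [4.  4.2 0.1] open 14.9 tilt [ 0.001  0.002 -1.   ]
[ 0.74 -0.75  0.33]
```

Torque is up to 0.33 N m and the jaws are spreading, so the dial is at its stop. I'll release and lift away.

Request:
carry_out --plan '[[[0,0,0],0,40],[[0,0,0],0,50],[[0,0,0],0,50],[[0,0,-10],0,50],[[0,0,-40],0,50],[[0,0,-80],0,50],[[-40,0,-90],0,50],[[-90,0,-90],0,50],[[-140,0,-90],0,50],[[-180,0,-90],0,50],[[-180,0,-90],0,50]]'

```text
t: 57.05
position: [0.6872, -0.3778, 0.1664]
ee_rot: [0.656, 0.755, -0.001, -0.0]
contact_force: [0.2, -0.2, -0.6]
opening: 0.534
```

Run:
```python
from h import *
show()
im=read_camera("top");crop("top",im,200,130,195,145,4,"pics/t29.png"); crop("top",im,315,155,70,45,11,"pics/t29z.png")
im=read_camera("side");crop("side",im,240,205,110,90,7,"pics/s29.png")
```

```text
t 57.05 pos [ 0.6872 -0.3778  0.1664] dryer [ 0.0585 -0.2536] yaw 98.0 F [ 0.2 -0.2 -0.6] open 49.6 tilt [-0.001 -0.002 -1.   ]
```

View pics/t29.png

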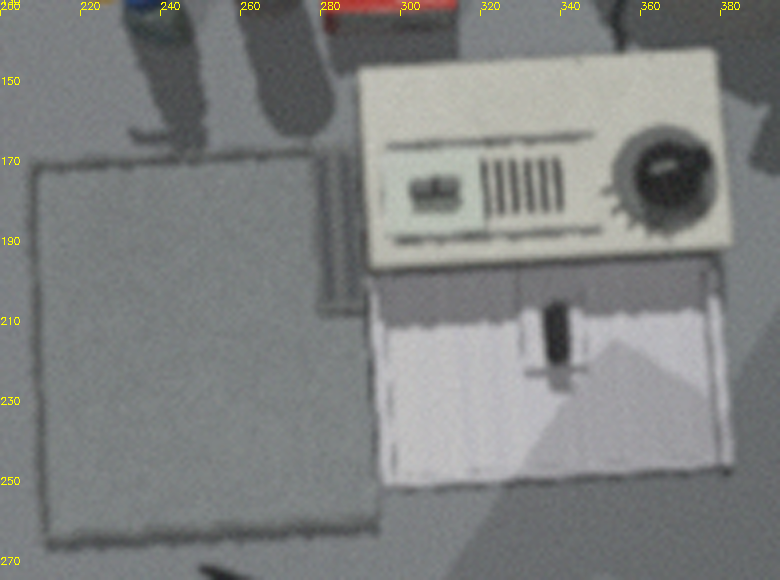

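View pics/t29z.png

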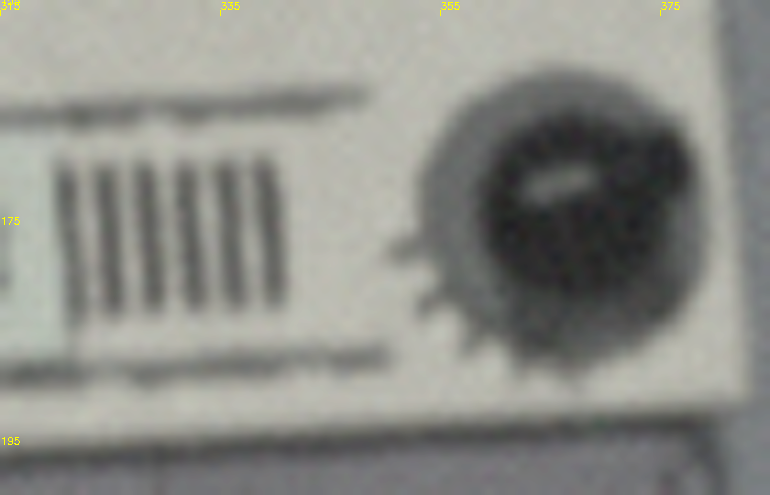

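View pics/s29.png

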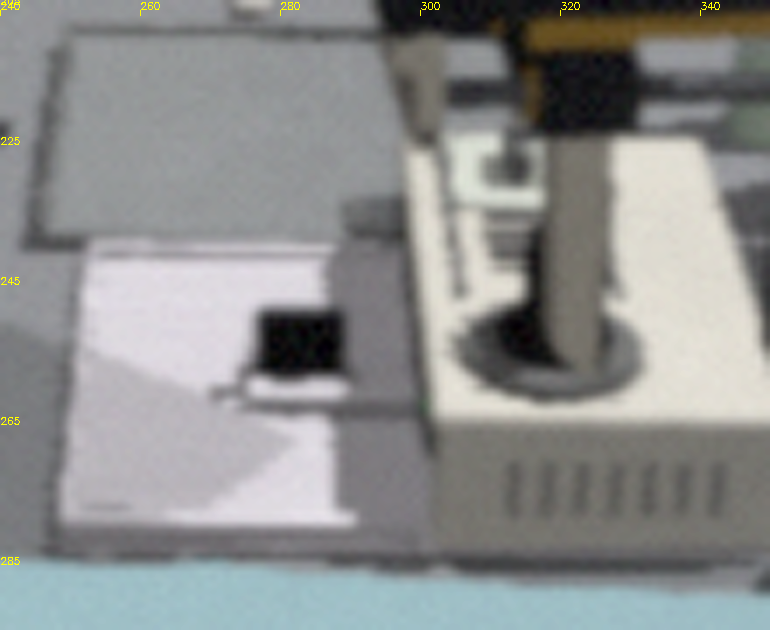

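The dial mark at (366,171) now tilts about 13° above horizontal in the picture, which matches 1.4 rad. The fin is at home and the vent slots are clear. Last, I'll check the bystanders and hand in.

Run:
```python
from h import *
im=read_camera("top"); a=np.load('top0.npy')
d=cv2.absdiff(im,a).max(2)
o=np.hstack([im[:,100:440],cv2.merge([d[:,100:440]*2]*3)]); cv2.imwrite('pics/end.png',o[:,:,::-1])
```

```text
(no output)
```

View pics/end.png

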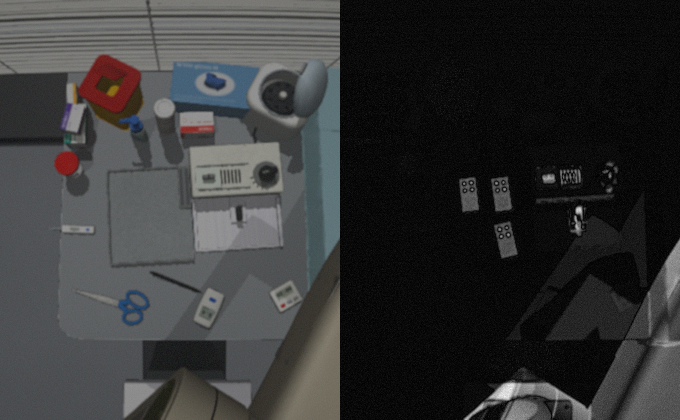

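The difference picture shows changes only at the cards, vent, dial, fin and the robot with its shadow. All the bystanders are unmoved.

Run:
```python
from bench import workorder
print(workorder.finish_job())
```

```text
the job is handed in; nothing more can be done
None
```

I've handed the job in: the three cards that were there are in the dryer, the tray is home, the vent is open and the dial is at its stop. The hand-in came at about 57 s of the 210 s and gave no verdict.

**What I did, in order:**
1. **Tray out:** I drew the tray out to its front stop.
2. **Cards:** I slid all three cards (the fourth was absent) on to it by pressing on the label halves.
3. **Tray home:** I pushed the tray in until it met the back stop.
4. **Vent:** I pushed the vent slide open to its stop.
5. **Dial:** I turned the dial clockwise to its stop.

**Last checks:**
- **Cards:** They lay flat, square to about 1° and side by side, with gaps of roughly 4–6 mm. That was seen just before the tray went in; they can't be seen now it is home.
- **Tray:** It travelled 137.6 mm of the expected 138 mm and pushed back with about 11 N. Its fin is at the home position in the pictures.
- **Vent:** The slots are clear, and the stop pushed back with 11.5 N.
- **Dial:** It resisted at the end of its turn, and its mark points where 1.4 rad should be.
- **Bystanders:** The difference between the first and last top pictures shows none of them moved.

**What went wrong or disagreed:**
- **Knocked card:** One card was knocked part-way on to the tray, and my first two tries to turn it failed. Spreading the fingers on its label end and turning while sliding fixed it.
- **Pressing force:** It briefly reached 12–15 N on one card, above the 3–10 N given.
- **Dial load:** The gripper was off-centre on the dial at first, with up to 20 N of side load until I eased it.
- **Cameras:** The two cameras disagreed by 3–7 mm on the dryer's position, so I relied on contact with the fin.

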